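# Weigh the pail of walnuts and tip it out into the salad bowl

## Task

Weigh the walnuts: lift their pail by its bail, hang it on the hook of the spring balance, let go and leave it to hang still for a second or so, so that the full weight can be read. Then, with the pail still hanging on the hook, take it by the red grip at its bottom rim and tip it until all the walnuts have dropped into the white bowl underneath, spilling none. Lower it back, let go and leave the empty pail hanging upright and still on the hook for its empty weight; do not disturb the water bottle, the jar or the cup.

Things in the scene. Friction and masses are not known exactly. Their poses are not given: they have to be found in the camera images.
- pail: galvanised open round pail, origin at the centre of its underside, z up its axis. Height 118 mm, outer diameter 104 mm at the bottom, 138 mm at the rim, wall 2.5 mm. About 0.29 kg with bail; the six walnuts add 0.09 kg. Its -x side is the back, with the red bottom grip; it is tipped with the mouth towards its +x side. It carries the bail and the grip.
- pail_mid (a point): centre of the pail, on its axis, half-way up (59 mm over its underside); axes as the pail's
- pail_ears (a point): point on the pail's axis at the height of the two ears (105 mm over the underside); the bail swings about the pail's y axis through this point
- bail_top (a point): middle of the top of the bail, on the centre line of its 9 mm round black wire, 98 mm from the ears' axis. y along the wire, z away from the ears. To both sides the wire falls straight to 46 mm aside and 12 mm lower, then bends down to the ears, 77 mm aside. It swings 137 degrees either way; slight friction keeps it near upright. Held 20 to 30 mm aside, its middle stays free for the hook.
- bail: the bail (wire handle) itself, origin on the pail's axis at the ears; z points to bail_top
- grip: red plastic grip tube at the back of the pail's bottom rim, origin at its centre: 15 mm thick, 60 mm long along its y axis (the pail's y). It turns freely on its rod, so x and z of this body mean nothing. It is easiest to take while it faces the robot. With the pail tipped 95 to 100 degrees about its ears all the walnuts roll out; beyond 110 degrees the grip comes close under the hook.
- grip_mid (a point): centre of the red grip tube: 90 mm behind the pail's axis, 12 mm over its underside, 29 mm free between the tube and the pail's wall at that height (the wall leans out above it, 17 mm over the whole height). Axes as the pail's. Its two bracket wires stand 36 mm to either side.
- hook_seat (a point): where the centre line of the bail rests in the hook (7 mm wire), 325 mm over the table when unloaded. Axes as the stand's. The hook opens up and to -x (towards the robot), with a V-shaped bottom that damps swinging: its tip stands 18 mm to -x, 17 mm up; its shank rises 14 mm to +x up to 76 mm, then bends to 0. The 25 mm balance tube begins 115 mm up; the 23 mm post stands 200 mm to +x and 100 mm to +y, its arm 280 mm up.
- hook (a joint): how far the hook is pulled down, m: 0 unloaded, stop at 0.06. Spring 160 N/m: it dips about 23 mm under the full pail, about 18 mm under the empty one (3 to 4 mm either way as its mass varies), and bobs for one to two seconds after loading.
- bowl_rim (a point): centre of the mouth of the white salad bowl: rim radius 105 mm, 65 mm over the table. The loose bowl stands under the hook, its centre some 35 mm to the stand's +x side.
- walnut0_mid (a point): centre of a walnut, 31 by 33 mm; it starts in the pail
- walnut1_mid (a point): centre of a walnut, 31 by 33 mm; it starts in the pail
- walnut2_mid (a point): centre of a walnut, 31 by 33 mm; it starts in the pail
- walnut3_mid (a point): centre of a walnut, 31 by 33 mm; it starts in the pail
- walnut4_mid (a point): centre of a walnut, 31 by 33 mm; it starts in the pail
- walnut5_mid (a point): centre of a walnut, 31 by 33 mm; it starts in the pail
- water: water bottle, 74 mm across, 220 mm tall, origin at the centre of its underside; leave alone
- jar: green glass jar, 66 mm across, 85 mm tall, origin at the centre of its underside; leave alone
- cup: orange plastic cup, 72 mm across, 85 mm tall, origin at the centre of its underside; leave alone
Things that resemble listed ones, but are neither listed nor needed, are in the scene too. Of the things shaped like the pail, the bare steel one is meant.

How it is judged:
By the outcome, as a careful person would: the job done as asked, in the order asked, and still so for the second after the job is handed in, with the robot touching nothing.
It also fails if it takes over 72 s, if anything falls off the work surface, if the arm or the gripper's body presses on something with over 40 N, if the wrist force passes 120 N, or if a joint passes its speed limit or range.

## Robot

A 6-joint arm with a two-finger parallel gripper is mounted at the origin on the work surface. World frame = base frame: x ahead of the robot, y to its left, z up, the work surface at z = 0. Lengths are in m, angles in rad, forces in N, time in s.
With the tool pointing down it reaches from about 0.3 to 0.775 m from the base axis. Payload 14.6 kg.
Tool frame: the origin (TCP) lies at the very end of the fingers, on their centre line; the grasp point (between the pads) lies 19 mm behind it; y points along the fingers, x is the direction in which the jaws open and shut, and the axes are right-handed (so a half turn about y gives the same grasp; the last joint's range is limited). The gripper opens to 94 mm and grips with 3 to 60 N. Pads are 16 mm wide; open, the fingers measure 119 mm over their backs; the gripper's body (75 mm by 177 mm) begins 78 mm behind the grasp point.
Start: joints at [1.034, 0.3, 1.521, -0, 1.321, -0.067], TCP at [0.249, 0.49, 0.205] pointing down, gripper open.
Joint ranges: [-3.03, 3.03], [-0.79, 2.21], [0.23, 2.52], [-1.04, 4.18], [0, 3.07], [-2.55, 2.55]. Speed limits (rad/s): [2.22, 2.22, 2.57, 3.14, 3.14, 3.14].

## Interface

Orientations are given as [roll, pitch, yaw] about the fixed x, y, z axes, in that order (R = Rz(yaw) Ry(pitch) Rx(roll)).
In Python, from station import get_obs, cams, hand_in gives the robot as it stands. The module is installed in compiled form; this text tells all that it offers.
- The arm moves only by the tool step_arm, never from a script. Its argument "plan" is a list of rows, each an object with "grip": the closure, from -1 (fully open) to 1 (shut), so that 0 is half open; "slide": the shift along the tool's x, y, z in m, a list of three; "spin": the turn about the tool's y in degrees. A call has 1 to 20 rows; each row shifts and turns the commanded pose from where the row before left it, along the tool's axes as they then stand; what a row does not reach is not made up. A row lasts 1/12 s, in which the tool goes at most 41.7 mm and 7.16 degrees, less where a joint would pass 70% of its speed; a pose out of reach is approached as far as the arm can. A call is refused whole if a number of a shift passes 0.0417 or a number of a turn 7.16, either way. A call with a gripper value outside its range is refused whole. The fingers move at their own pace and stop on an object; "force" is the grip in N (left out, the last holds). Time passes only in rows, so rows that do not move let the fingers close. It gives the time, the measured TCP pose, the force and the opening at its end, in the units of the state.
- get_obs(): the state, without advancing time (a new reading comes with each control period).
- cams.camera(name): name is "scene" or "top" or "wrist"; returns the picture (420x560x3 uint8, blue, green, red); there is no depth.
- cams.calibration(name): a dict with "K" (3x3 intrinsics, pixels), "k1" (the pictures are not rectified: a ray, as slopes to the right and down, at radius r is drawn at 1 + k1 r^2 times it, then the intrinsics apply), "T" (4x4, takes a point from camera to world coordinates). Camera axes: x right, y up, looking along -z (the intrinsics and any distortion apply to the point x, -y, -z); pixel columns grow to the right and rows downward; lengths in m; the calibration is good to about 2 mm. A picture is of the moment at which its call begins: read the wrist's pose just before it. calibration takes no time and is no camera call; for the wrist camera it gives the pose at the moment of the call.
- hand_in(): hands the job in, once; it reports no verdict.
The state is a dict: "time_s": time; "qpos": joint angles; "joint_vel": joint speeds; "tau": joint torques, N m; "ee_pos": TCP position; "eef_rot": TCP orientation; "force": force on the tool from outside, world axes, zero at the start; "moment": the same for the moment, N m; "grip_width": finger opening in m.
Only numpy, scipy, OpenCV 4.12 (cv2) and the standard library are available. Lean on these libraries where they do the work, as an engineer would, in place of code of your own. Each camera call takes 0.05 s, during which the arm holds its last target.

## Working session

There is one attempt and no reset: what is moved stays moved. The work goes in short steps, Python scripts to look and compute and a tool call to move; the robot and the scene stay as the last step left them, time stands still between calls to the robot, and variables do not carry over. Pictures are saved under pics/ and viewed, and the job is handed in when it is done.

Besides the shell and the picture viewer there is one more tool, called after "Call:" as name(argument=value, ...) on one line, values as JSON. step_arm: Moves the arm, as the interface text tells. Its arguments: {"type":"object","properties":{"plan":{"type":"array","items":{"type":"object","properties":{"grip":{"type":"number"},"slide":{"type":"array","items":{"type":"number"}},"spin":{"type":"number"}}}},"force":{"type":"number"}},"required":["plan"]}

```bash
mkdir -p pics; ls; cat > h.py <<'E'
import numpy as np, cv2
from station import get_obs, cams
def snap(n,f):
    im=cams.camera(n); cv2.imwrite(f'pics/{f}.png',im); return im
def ray(cal,u,v):
    K=np.array(cal['K']);k=cal['k1'];T=np.array(cal['T'])
    d=np.array([(u-K[0,2])/K[0,0],(v-K[1,2])/K[1,1]]); s=d.copy()
    for _ in range(30): s=d/(1+k*(s@s))
    r=T[:3,:3]@np.array([s[0],-s[1],-1.]); return T[:3,3],r/np.linalg.norm(r)
def onz(cal,u,v,z):
    o,r=ray(cal,u,v); return o+r*(z-o[2])/r[2]
def tri(c1,p1,c2,p2):
    a,r=ray(c1,*p1);b,s=ray(c2,*p2)
    t=np.linalg.lstsq(np.c_[r,-s],b-a,rcond=None)[0]
    P,Q=a+r*t[0],b+s*t[1]; return (P+Q)/2,np.linalg.norm(P-Q)
def proj(cal,P):
    K=np.array(cal['K']);T=np.array(cal['T']);p=T[:3,:3].T@(np.array(P)-T[:3,3])
    s=np.array([p[0],-p[1]])/-p[2]; s=s*(1+cal['k1']*(s@s)); return s[0]*K[0,0]+K[0,2],s[1]*K[1,1]+K[1,2]
E
python3 - <<'E'
from h import *
np.set_printoptions(precision=3,suppress=True)
o=get_obs();print(o)
for n in('scene','top','wrist'):
    snap(n,n+'0');c=cams.calibration(n);print(n,c['T'],c['K'],c['k1'])
E
```

```text
pics
{'time_s': 0.0, 'qpos': array([ 1.034,  0.3  ,  1.522, -0.   ,  1.321, -0.067]), 'joint_vel': array([ 0.   , -0.   , -0.001,  0.   , -0.002, -0.001]), 'tau': array([  0.001, -53.18 , -35.274,   0.071,   0.024,  -0.   ]), 'ee_pos': array([0.249, 0.49 , 0.205]), 'eef_rot': array([-1.571,  0.001,  1.101]), 'force': array([ 0.472, -0.224, -0.292]), 'moment': array([ 0.018, -0.034, -0.022]), 'grip_width': 0.09390329828121827}
scene [[-0.703 -0.506  0.499  1.079]
 [ 0.711 -0.508  0.486  0.591]
 [ 0.008  0.697  0.717  0.938]
 [ 0.     0.     0.     1.   ]] [[419.001   0.    275.792]
 [  0.    419.001 196.213]
 [  0.      0.      1.   ]] -0.07603629492281767
top [[ 0.025  0.995 -0.093  0.45 ]
 [-1.     0.024 -0.008  0.063]
 [-0.006  0.093  0.996  1.086]
 [ 0.     0.     0.     1.   ]] [[396.825   0.    282.847]
 [  0.    396.825 205.841]
 [  0.      0.      1.   ]] -0.02602512013027767
wrist [[ 0.452 -0.868 -0.204  0.189]
 [ 0.892  0.44   0.105  0.52 ]
 [-0.001 -0.23   0.973  0.384]
 [ 0.     0.     0.     1.   ]] [[335.424   0.    278.451]
 [  0.    335.424 210.964]
 [  0.      0.      1.   ]] 0.016520685746738897
```

View pics/scene0.png

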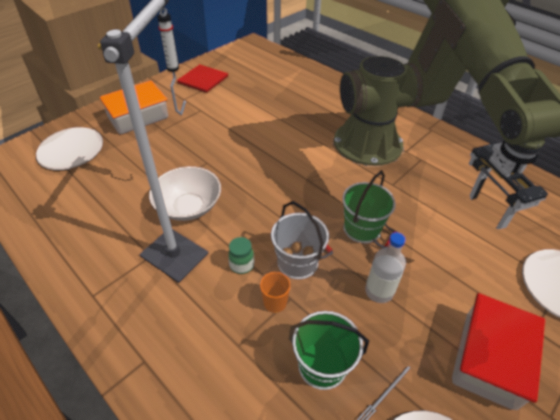

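View pics/top0.png

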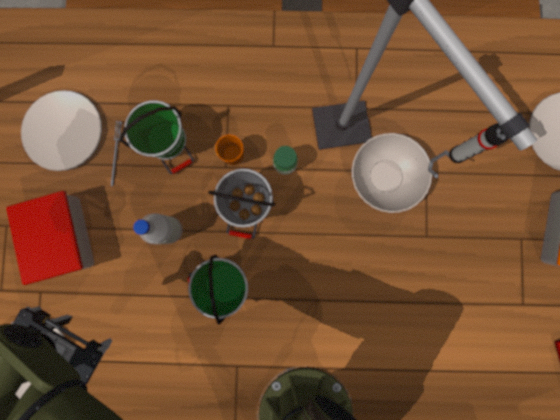

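View pics/wrist0.png

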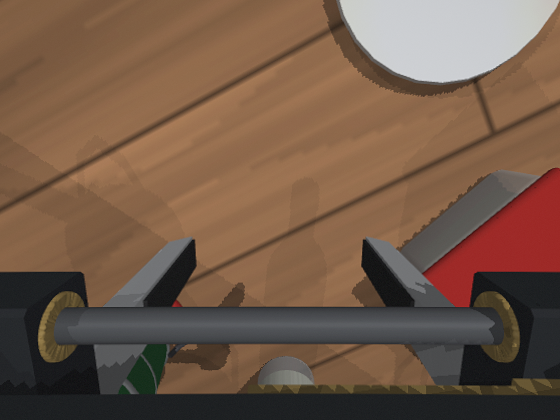

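Top view: steel pail at about (243,198), with its red grip at (242,235). The green pails at (155,130) and (218,288) are decoys. Bowl is at (392,173), hook at about (435,165). I'll enlarge the pail and the hook.

```bash
python3 - <<'E'
import cv2,numpy as np
t=cv2.imread('pics/top0.png');s=cv2.imread('pics/scene0.png')
def c(i,x,y,w,h,k):return cv2.resize(i[y:y+h,x:x+w],(w*k,h*k),interpolation=cv2.INTER_CUBIC)
cv2.imwrite('pics/a.png',np.hstack([c(t,200,150,80,100,5),c(s,255,190,80,100,5)]))
cv2.imwrite('pics/b.png',np.hstack([c(t,350,110,100,120,4),c(s,140,0,100,120,4)]))
E
```

```text
(no output)
```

View pics/a.png

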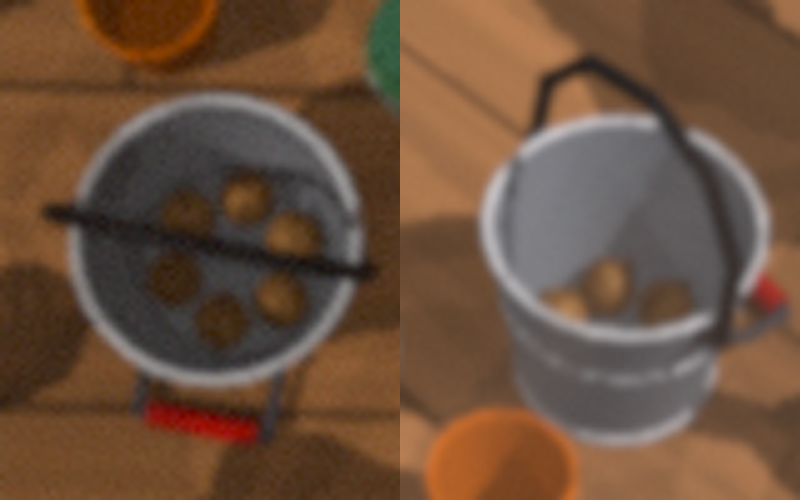

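View pics/b.png

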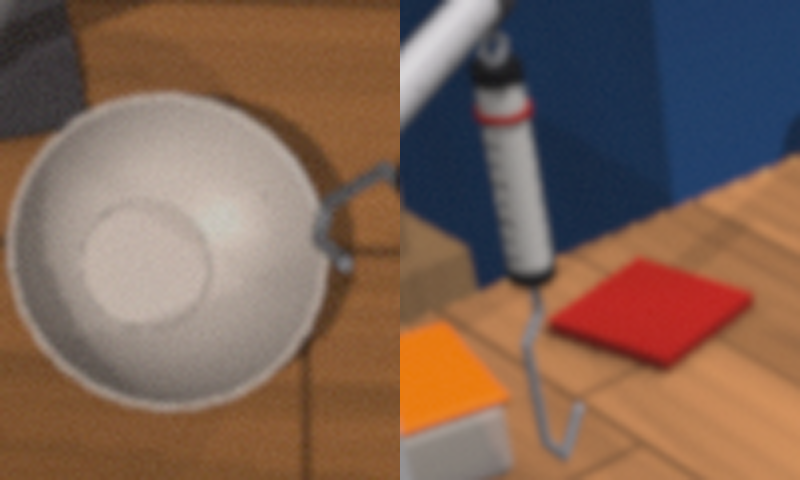

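The crop confirms it: bare steel, six walnuts, red grip at the back. Next I'll triangulate.

```bash
python3 - <<'E'
from h import *
np.set_printoptions(precision=4,suppress=True)
ct,cs=cams.calibration('top'),cams.calibration('scene')
t=cv2.imread('pics/top0.png');s=cv2.imread('pics/scene0.png')
def T(x,y,ox,oy,k): return (ox+(x+.5)/k-.5,oy+(y+.5)/k-.5)
A=lambda x,y:T(x,y,200,150,5); AS=lambda x,y:T(x-400,y,255,190,5)
B=lambda x,y:T(x,y,350,110,4); BS=lambda x,y:T(x-400,y,140,0,4)
rim=onz(ct,*A(217,240),.118);print('rim c top',rim)
print('rim w', [onz(ct,*A(*p),.118) for p in((70,240),(363,240),(217,93),(217,385))])
# red masks
def red(im,box):
    x,y,w,h=box;h_=cv2.cvtColor(im[y:y+h,x:x+w],cv2.COLOR_BGR2HSV)
    m=((h_[...,0]<6)|(h_[...,0]>173))&(h_[...,1]>190)&(h_[...,2]>70)
    m=m.astype(np.uint8);n,l,st,ce=cv2.connectedComponentsWithStats(m);i=1+np.argmax(st[1:,4])
    pts=np.argwhere(l==i)[:,::-1].astype(np.float32); r=cv2.minAreaRect(pts);return ce[i]+[x,y],np.array(cv2.boxPoints(r))+[x,y]
g,b=red(t,(220,222,40,30));print('grip',g,onz(ct,*g,.012));W=np.array([onz(ct,*p,.012) for p in b]);print(W)
e=[np.linalg.norm(W[i]-W[(i+1)%4]) for i in range(4)];i=int(np.argmax(e));d=W[(i+1)%4]-W[i];print('y-axis dir',np.degrees(np.arctan2(d[1],d[0])),e)
P1,P2=A(45,212),A(375,272)
a,bb=onz(ct,*P1,.115),onz(ct,*P2,.115);d=a-bb;print('bail line(ear ht)',a,bb,np.degrees(np.arctan2(d[1],d[0])),np.linalg.norm(d))
apex=AS(590,62);
for z in(.19,.203): print('apex scene onz',onz(cs,*apex,z))
print('hook V',tri(ct,B(320,232),cs,BS(560,455)),'tip',tri(ct,B(346,265),cs,BS(580,406)),'shank top',tri(ct,B(320,210),cs,BS(528,342)),tri(ct,B(385,175),cs,BS(537,300)))
for z in(.312,.318): print(onz(ct,*B(320,232),z),onz(cs,*BS(560,455),z))
print('bowl',onz(ct,*B(168,250),.065),[onz(ct,*B(*p),.065) for p in((8,250),(330,250),(168,91),(168,409))])
# obstacles
for n,p,z in(('water cap',(141,227),.22),('jar',(285,159),.085),('cup',(230,149),.085),('nearpail',(218,288),.118)): print(n,onz(ct,*p,z))
print('stand foot',onz(ct,345,125,.01))
E
```

```text
rim c top [0.5586 0.1693 0.118 ]
rim w [array([0.5569, 0.2417, 0.118 ]), array([0.5603, 0.0976, 0.118 ]), array([0.6318, 0.1719, 0.118 ]), array([0.4874, 0.1669, 0.118 ])]
grip [240.4466 234.1942] [0.4708 0.1845 0.012 ]
[[0.4696 0.2154 0.012 ]
 [0.4834 0.2128 0.012 ]
 [0.4722 0.1553 0.012 ]
 [0.4585 0.1579 0.012 ]]
y-axis dir -101.02814064843358 [np.float64(0.0140303912390356), np.float64(0.05855216109414907), np.float64(0.01400672278881975), np.float64(0.058487056661919584)]
bail line(ear ht) [0.5708 0.2552 0.115 ] [0.545  0.0914 0.115 ] 81.05200247062967 0.1658566444492974
apex scene onz [0.5423 0.1275 0.19  ]
apex scene onz [0.5516 0.1355 0.203 ]
hook V (array([ 0.6059, -0.2194,  0.312 ]), np.float64(0.0005684030370898901)) tip (array([ 0.5844, -0.2215,  0.3386]), np.float64(0.0007322116067833974)) shank top (array([ 0.6096, -0.1993,  0.4   ]), np.float64(0.03114831744294306)) (array([ 0.6087, -0.2057,  0.4301]), np.float64(0.004361551919770578))
[ 0.6057 -0.2192  0.312 ] [ 0.606  -0.2198  0.312 ]
[ 0.6045 -0.217   0.318 ] [ 0.6105 -0.212   0.318 ]
bowl [ 0.6408 -0.2098  0.065 ] [array([ 0.6382, -0.1055,  0.065 ]), array([ 0.6435, -0.3157,  0.065 ]), array([ 0.7468, -0.21  ,  0.065 ]), array([ 0.5368, -0.2097,  0.065 ])]
water cap [0.477  0.3799 0.22  ]
jar [0.6644 0.0687 0.085 ]
cup [0.6872 0.2108 0.085 ]
nearpail [0.3381 0.2222 0.118 ]
stand foot [ 0.7805 -0.0951  0.01  ]
```

Call:
step_arm(plan=[{"slide": [0, -0.04, 0], "spin": 5, "grip": -1}, {"slide": [0, -0.04, 0], "spin": -5, "grip": -1}, {"slide": [0, -0.03, 0], "grip": -1}])

```text
schema error: expected keys grip, slide, spin
```

```bash
python3 - <<'E'
from h import *
np.set_printoptions(precision=4,suppress=True)
print(get_obs())
ct,cs=cams.calibration('top'),cams.calibration('scene')
def T(x,y,ox,oy,k): return (ox+(x+.5)/k-.5,oy+(y+.5)/k-.5)
# arm of the stand in top view at z=.605
a,b=onz(ct,*(420,5),.605),onz(ct,*(515,130),.605);d=a-b;print('arm dir',np.degrees(np.arctan2(d[1],d[0])),a,b)
# bail: plane of top line, scene ray for bend corner
A=lambda x,y:T(x,y,200,150,5); AS=lambda x,y:T(x-400,y,255,190,5)
o,r1=ray(ct,*A(45,212));_,r2=ray(ct,*A(375,272));n=np.cross(r1,r2)
for p in((590,62),(548,80),(660,105),(620,80)):
    c,r=ray(cs,*AS(*p));t=((o-c)@n)/(r@n);print(p,c+t*r)
E
```

```text
{'time_s': 0.15, 'qpos': array([ 1.0344,  0.3003,  1.5214,  0.    ,  1.3207, -0.0666]), 'joint_vel': array([ 0.0004,  0.0004, -0.0013,  0.0015, -0.001 , -0.0007]), 'tau': array([ -0.0003, -53.1957, -35.2822,   0.0708,   0.0236,  -0.0001]), 'ee_pos': array([0.2489, 0.4903, 0.205 ]), 'eef_rot': array([-1.5707,  0.0009,  1.101 ]), 'force': array([ 0.8805, -0.6164,  0.0372]), 'moment': array([-0.0159,  0.012 ,  0.0465]), 'grip_width': 0.09380795337859968}
arm dir 35.84808247640056 [ 0.7594 -0.1031  0.605 ] [ 0.5974 -0.2202  0.605 ]
(590, 62) [0.5437 0.1287 0.192 ]
(548, 80) [0.5425 0.1    0.1563]
(660, 105) [0.5505 0.1796 0.2056]
(620, 80) [0.5466 0.1509 0.1982]
```

Call:
step_arm(plan=[{"slide": [0, -0.04, 0], "spin": 5, "grip": -1}, {"slide": [0, -0.04, 0], "spin": -5, "grip": -1}, {"slide": [0, -0.03, 0], "spin": 0, "grip": -1}])

```text
time_s: 0.4
ee_pos: [0.2489, 0.4903, 0.3182]
eef_rot: [-1.571, -0.001, 1.105]
force: [-0.6, 0.3, 0.9]
grip_width: 0.0936
```

```bash
python3 - <<'E'
from h import *
np.set_printoptions(precision=4,suppress=True)
o=get_obs();print(o['time_s'],o['qpos'],o['ee_pos'],o['eef_rot'])
E
```

```text
0.4 [ 1.0344  0.2408  1.3376  0.      1.5619 -0.0707] [0.2489 0.4903 0.3182] [-1.5709 -0.0013  1.1051]
```

Call:
step_arm(plan=[{"slide": [0.04, 0, 0], "spin": 0, "grip": -1}, {"slide": [0.04, 0, 0], "spin": 0, "grip": -1}, {"slide": [0.04, 0, 0], "spin": 0, "grip": -1}, {"slide": [0.04, 0, 0], "spin": 0, "grip": -1}, {"slide": [0.04, 0, 0], "spin": 0, "grip": -1}, {"slide": [0.04, 0, 0], "spin": 0, "grip": -1}, {"slide": [0.04, 0, 0], "spin": 0, "grip": -1}, {"slide": [0.04, 0, 0], "spin": 0, "grip": -1}, {"slide": [0.04, 0, 0], "spin": 0, "grip": -1}, {"slide": [0.04, 0, 0], "spin": 0, "grip": -1}])

```text
time_s: 1.23
ee_pos: [0.3684, 0.7251, 0.2777]
eef_rot: [-1.57, -0.056, 1.101]
force: [-0.4, -0.3, 1.0]
grip_width: 0.0937
```

```bash
python3 - <<'E'
from h import *
np.set_printoptions(precision=4,suppress=True)
o=get_obs();print(o['time_s'],o['qpos'],o['ee_pos'],o['eef_rot'],o['joint_vel'])
E
```

```text
1.2333 [ 1.0547  1.0124  0.2384  0.003   1.8353 -0.0454] [0.3684 0.7251 0.2777] [-1.5705 -0.0556  1.101 ] [ 0.005   0.1197 -0.0438  0.0125 -0.4319  0.0071]
```

Call:
step_arm(plan=[{"slide": [0.0417, 0, 0], "spin": 0, "grip": -1}, {"slide": [0.0417, 0, 0], "spin": 0, "grip": -1}, {"slide": [0.0417, 0, 0], "spin": 0, "grip": -1}, {"slide": [0.0417, -0.02, 0], "spin": 0, "grip": -1}, {"slide": [0.0417, -0.02, 0], "spin": 0, "grip": -1}, {"slide": [0.0417, -0.02, 0], "spin": 0, "grip": -1}])

```text
time_s: 1.73
ee_pos: [0.3853, 0.7584, 0.291]
eef_rot: [-1.571, -0.206, 1.101]
force: [-0.2, -0.0, 0.6]
grip_width: 0.0943
```

```bash
python3 - <<'E'
from h import *
np.set_printoptions(precision=4,suppress=True)
o=get_obs();print(o['time_s'],o['qpos'],o['ee_pos'],o['eef_rot'],o['joint_vel'])
E
```

```text
1.7333 [ 1.0547  1.0045  0.2347  0.0094  1.6965 -0.0441] [0.3853 0.7584 0.291 ] [-1.5709 -0.2062  1.101 ] [-0.0024 -0.1731 -0.0087  0.0137 -0.1357 -0.002 ]
```

```bash
python3 - <<'E'
from h import *
from scipy.optimize import least_squares
np.set_printoptions(precision=4,suppress=True)
S=[(1.0344,.3003,1.5214,0,1.3207,-.0666,.2489,.4903,.205),(1.0344,.2408,1.3376,0,1.5619,-.0707,.2489,.4903,.3182),(1.0547,1.0124,.2384,.003,1.8353,-.0454,.3684,.7251,.2777),(1.0547,1.0045,.2347,.0094,1.6965,-.0441,.3853,.7584,.291)]
def f(p):
    a,h,L1,L2,L3,d,e=p;R=[]
    for s in S:
        x,y,z=s[6:];r=np.sqrt(x*x+y*y-d*d);q2,q23,qs=s[1],s[1]+s[2],s[1]+s[2]+s[4]
        R+=[a+L1*np.sin(q2)+L2*np.sin(q23)+e*np.cos(q23)+L3*np.sin(qs)-r,h+L1*np.cos(q2)+L2*np.cos(q23)-e*np.sin(q23)+L3*np.cos(qs)-z]
        R.append(np.arctan2(y,x)-s[0]-np.arcsin(d/np.hypot(x,y)))
    return R
for fix in(0,1):
    g=(lambda p:f(list(p[:6])+[0])) if fix else f
    r=least_squares(g,[.0,.3,.4,.4,.25,.036]+([] if fix else [0]));print(r.x,np.abs(r.fun).max())
E
```

```text
[-0.0005  0.2215  0.4244  0.4479  0.2713  0.0371  0.0407] 0.002393373399295018
[-0.0325  0.1896  0.448   0.4696  0.2987  0.0371] 0.006095744032473038
```

```bash
cat >> h.py <<'E'
from scipy.spatial.transform import Rotation as Ro
def Rm(o=None):
    o=o or get_obs(); return Ro.from_euler('xyz',o['eef_rot']).as_matrix()
def go(target,step=.04,o=None):
    o=o or get_obs();R=Rm(o);d=np.array(target)-o['ee_pos'];n=int(np.ceil(np.linalg.norm(d)/step));print('ee',o['ee_pos'].round(4),'t',round(o['time_s'],2),'n',n,'slide/row',(R.T@d/n).round(4),'total',(R.T@d).round(4))
def st():
    o=get_obs();R=Rm(o);print('t',round(o['time_s'],2),'q',o['qpos'].round(4),'ee',o['ee_pos'].round(4),'app',R[:,1].round(3),'x',R[:,0].round(3),'tilt',np.degrees(np.arccos(-R[2,1])).round(1),'az',np.degrees(np.arctan2(R[1,1],R[0,1])).round(1),'F',o['force'].round(1),'w',round(o['grip_width'],4)); return o
E
python3 -c "
from h import *
st();go((.62,.045,.40))"
```

```text
t 1.73 q [ 1.0547  1.0045  0.2347  0.0094  1.6965 -0.0441] ee [0.3853 0.7584 0.291 ] app [ 0.093  0.182 -0.979] x [0.443 0.873 0.205] tilt 11.8 az 63.0 F [-0.2 -0.   0.6] w 0.0943
ee [0.3853 0.7584 0.291 ] t 1.73 n 19 slide/row [-0.0261 -0.0113 -0.028 ] total [-0.4963 -0.2151 -0.5323]
```

Call:
step_arm(plan=[{"slide": [-0.026, -0.0113, -0.028], "spin": 0, "grip": -1}, {"slide": [-0.026, -0.0113, -0.028], "spin": 0, "grip": -1}, {"slide": [-0.026, -0.0113, -0.028], "spin": 0, "grip": -1}, {"slide": [-0.026, -0.0113, -0.028], "spin": 0, "grip": -1}, {"slide": [-0.026, -0.0113, -0.028], "spin": 0, "grip": -1}, {"slide": [-0.026, -0.0113, -0.028], "spin": 0, "grip": -1}, {"slide": [-0.026, -0.0113, -0.028], "spin": 0, "grip": -1}, {"slide": [-0.026, -0.0113, -0.028], "spin": 0, "grip": -1}, {"slide": [-0.026, -0.0113, -0.028], "spin": 0, "grip": -1}, {"slide": [-0.026, -0.0113, -0.028], "spin": 0, "grip": -1}, {"slide": [-0.026, -0.0113, -0.028], "spin": 0, "grip": -1}, {"slide": [-0.026, -0.0113, -0.028], "spin": 0, "grip": -1}, {"slide": [-0.026, -0.0113, -0.028], "spin": 0, "grip": -1}, {"slide": [-0.026, -0.0113, -0.028], "spin": 0, "grip": -1}, {"slide": [-0.026, -0.0113, -0.028], "spin": 0, "grip": -1}, {"slide": [-0.026, -0.0113, -0.028], "spin": 0, "grip": -1}, {"slide": [-0.026, -0.0113, -0.028], "spin": 0, "grip": -1}, {"slide": [-0.026, -0.0113, -0.028], "spin": 0, "grip": -1}])

```text
time_s: 3.23
ee_pos: [0.6032, 0.1043, 0.3946]
eef_rot: [-1.575, -0.205, 1.102]
force: [0.7, -0.2, -0.3]
grip_width: 0.0939
```

```bash
python3 -c "
from h import *
o=st();print(o['joint_vel'].round(3))"
```

```text
t 3.23 q [ 0.0329  0.3134  1.0888  0.178   1.6349 -1.0482] ee [0.6032 0.1043 0.3946] app [ 0.096  0.18  -0.979] x [0.442 0.873 0.204] tilt 11.8 az 62.0 F [ 0.7 -0.2 -0.3] w 0.0939
[-0.791  0.25  -0.472  0.084  0.353 -0.725]
```

```bash
cat > kin.py <<'E'
import numpy as np
from scipy.optimize import least_squares
from scipy.spatial.transform import Rotation as Ro
def Rz(a):return Ro.from_euler('z',a).as_matrix()
def Ry(a):return Ro.from_euler('y',a).as_matrix()
# local frames: pitch about y takes z(up) toward x
def fk(q,p):
    a,h,L1,L2,L3,d,e,d4=p
    R=Rz(q[0]);P=np.array([0,0,h])+R@[a,d,0]
    R=R@Ry(q[1]);P=P+R@[0,0,L1]
    R=R@Ry(q[2]);P=P+R@[e,0,L2]
    R=R@Rz(q[3])@Ry(q[4]);P=P+R@[0,d4,L3]
    R=R@Rz(q[5])
    return P,R   # R: z approach
SAM=[([1.0344,.3003,1.5214,0,1.3207,-.0666],[.2489,.4903,.205],[-1.5707,.0009,1.101]),
([1.0344,.2408,1.3376,0,1.5619,-.0707],[.2489,.4903,.3182],[-1.5709,-.0013,1.1051]),
([1.0547,1.0124,.2384,.003,1.8353,-.0454],[.3684,.7251,.2777],[-1.5705,-.0556,1.101]),
([1.0547,1.0045,.2347,.0094,1.6965,-.0441],[.3853,.7584,.291],[-1.5709,-.2062,1.101]),
([.0329,.3134,1.0888,.178,1.6349,-1.0482],[.6032,.1043,.3946],[-1.575,-.205,1.102])]
E
python3 - <<'E'
from kin import *
np.set_printoptions(precision=4,suppress=True)
def res(p,k=0):
    out=[]
    for q,x,r in SAM: out+=list(fk(q,p)[0]-x)
    return out+list(.02*np.array(p)*[1,0,0,0,0,0,1,1])
r=least_squares(res,[0,.22,.42,.44,.27,.037,.04,0]);print(r.x,np.array(r.fun).reshape(-1)[:15].reshape(5,3))
for q,x,e in SAM:
    T=Ro.from_euler('xyz',e).as_matrix();R=fk(q,r.x)[1]
    print((R.T@T).round(3).tolist())
E
```

```text
[-0.0005  0.2207  0.4244  0.4479  0.2706  0.0369  0.0406 -0.0003] [[ 0.      0.     -0.    ]
 [ 0.      0.      0.0001]
 [ 0.     -0.      0.    ]
 [ 0.     -0.     -0.0001]
 [-0.      0.     -0.    ]]
[[-1.0, 0.0, -0.0], [-0.0, 0.0, 1.0], [0.0, 1.0, -0.0]]
[[-1.0, -0.0, -0.0], [-0.0, -0.0, 1.0], [-0.0, 1.0, 0.0]]
[[-1.0, -0.0, 0.0], [0.0, -0.0, 1.0], [-0.0, 1.0, 0.0]]
[[-1.0, -0.0, 0.0], [0.0, 0.0, 1.0], [-0.0, 1.0, -0.0]]
[[-1.0, 0.0, -0.0], [-0.0, -0.0, 1.0], [0.0, 1.0, 0.0]]
```

```bash
cat >> kin.py <<'E'
p=[-0.0005,0.2207,0.4244,0.4479,0.2706,0.0369,0.0406,-0.0003]
M=np.array([[-1,0,0],[0,0,1],[0,1,0.]])
lo=np.array([-3.03,-.79,.23,-1.04,0,-2.55]);hi=np.array([3.03,2.21,2.52,4.18,3.07,2.55])
def ik(grasp,Rt,q0=(0,.4,1.3,.1,1.2,0.)):
    tcp=np.array(grasp)+.019*Rt[:,1]
    def f(q):
        P,R=fk(q,p);return np.r_[(P-tcp)*5,Ro.from_matrix(R@M@Rt.T).as_rotvec()]
    b=None
    for s in (q0,(0,1.,1,0.,.5,0),(0,.6,1.2,.5,.5,-.5),(0,.6,1.2,-.5,.5,.5),(0,.6,1.2,3.1,.5,-2.),(0,.6,1.2,2.5,.5,0)):
        r=least_squares(f,np.clip(s,lo+.01,hi-.01),bounds=(lo,hi))
        if b is None or r.cost<b.cost:b=r
        if b.cost<1e-8:break
    return b.x,b.cost
def tool(t,psi,spin=0):
    a=np.array([np.sin(t)*np.cos(psi),np.sin(t)*np.sin(psi),-np.cos(t)])
    x=np.array([np.cos(t)*np.cos(psi),np.cos(t)*np.sin(psi),np.sin(t)])
    R=np.c_[x,a,np.cross(x,a)]
    return R@Ry(spin)
E
python3 - <<'E'
from kin import *
np.set_printoptions(precision=2,suppress=True)
K={'A':(.545,.145,.197),'B':(.57,-.245,.37),'Bs':(.606,-.245,.295),'C':(.516,-.203,.111),'D':(.531,-.205,.308)}
for t in(50,55,60,65,70):
  for psi in(-20,-10,0,10,20):
    s=''
    for k,g in K.items():
        q,c=ik(g,tool(np.radians(t),np.radians(psi))); s+=f'{k}:{"ok" if c<1e-7 else "--%.3f"%c} q4 {q[3]:.2f} q5 {q[4]:.2f} q6 {q[5]:.2f} | '
    print(t,psi,s)
E
```

```text
50 -20 A:--0.001 q4 -1.04 q5 0.64 q6 1.52 | B:ok q4 0.25 q5 0.55 q6 -0.32 | Bs:ok q4 0.27 q5 0.38 q6 -0.33 | C:--0.000 q4 2.45 q5 0.18 q6 -2.55 | D:ok q4 0.25 q5 0.41 q6 -0.31 | 
50 -10 A:--0.001 q4 -1.04 q5 0.45 q6 1.37 | B:ok q4 0.54 q5 0.65 q6 -0.72 | Bs:ok q4 0.64 q5 0.49 q6 -0.83 | C:ok q4 1.88 q5 0.32 q6 -2.16 | D:ok q4 0.63 q5 0.52 q6 -0.82 | 
50 0 A:--0.000 q4 -1.04 q5 0.26 q6 1.22 | B:ok q4 0.72 q5 0.79 q6 -1.01 | Bs:ok q4 0.82 q5 0.64 q6 -1.14 | C:ok q4 1.60 q5 0.49 q6 -2.07 | D:ok q4 0.82 q5 0.67 q6 -1.14 | 
50 10 A:ok q4 -0.23 q5 0.10 q6 0.25 | B:ok q4 0.82 q5 0.95 q6 -1.22 | Bs:ok q4 0.90 q5 0.81 q6 -1.34 | C:ok q4 1.42 q5 0.65 q6 -2.05 | D:ok q4 0.90 q5 0.84 q6 -1.35 | 
50 20 A:ok q4 1.01 q5 0.21 q6 -1.15 | B:ok q4 0.86 q5 1.11 q6 -1.38 | Bs:ok q4 0.93 q5 0.98 q6 -1.48 | C:ok q4 1.27 q5 0.80 q6 -2.07 | D:ok q4 0.93 q5 1.01 q6 -1.51 | 
55 -20 A:--0.009 q4 -1.04 q5 0.64 q6 1.52 | B:ok q4 0.34 q5 0.44 q6 -0.41 | Bs:ok q4 0.44 q5 0.26 q6 -0.50 | C:--0.001 q4 2.43 q5 0.28 q6 -2.55 | D:ok q4 0.39 q5 0.29 q6 -0.45 | 
55 -10 A:--0.007 q4 -1.04 q5 0.43 q6 1.36 | B:ok q4 0.69 q5 
[... 2563 characters left out ...]
0 A:--0.064 q4 -1.04 q5 0.34 q6 1.31 | B:ok q4 1.48 q5 0.44 q6 -1.63 | Bs:ok q4 1.92 q5 0.41 q6 -2.10 | C:--0.010 q4 2.23 q5 0.70 q6 -2.55 | D:ok q4 1.83 q5 0.42 q6 -2.01 | 
70 0 A:--0.038 q4 2.61 q5 0.23 q6 -2.55 | B:ok q4 1.43 q5 0.68 q6 -1.69 | Bs:ok q4 1.69 q5 0.63 q6 -1.98 | C:--0.003 q4 2.05 q5 0.84 q6 -2.55 | D:ok q4 1.64 q5 0.66 q6 -1.94 | 
70 10 A:--0.014 q4 2.51 q5 0.35 q6 -2.55 | B:ok q4 1.39 q5 0.90 q6 -1.74 | Bs:ok q4 1.55 q5 0.83 q6 -1.95 | C:--0.000 q4 1.86 q5 0.96 q6 -2.55 | D:ok q4 1.52 q5 0.88 q6 -1.94 | 
70 20 A:--0.002 q4 2.38 q5 0.49 q6 -2.55 | B:ok q4 1.34 q5 1.10 q6 -1.78 | Bs:ok q4 1.44 q5 1.03 q6 -1.94 | C:ok q4 1.68 q5 1.08 q6 -2.53 | D:ok q4 1.42 q5 1.08 q6 -1.96 |
```

```bash
cat >> kin.py <<'E'
def toolw(t,psi,w,flip=1):
    a=tool(t,psi)[:,1];x=np.cross(a,w);x/=np.linalg.norm(x)
    if x[2]<0:x=-x
    x*=flip
    return np.c_[x,a,np.cross(x,a)]
E
python3 - <<'E'
from kin import *
np.set_printoptions(precision=2,suppress=True)
D=np.radians
yw=D(-10.5);Y=np.array([-np.sin(yw),np.cos(yw),0]);Z=np.array([0,0,1.])
wm=Y*46+Z*12  # -y side: rises toward +y
wm/=np.linalg.norm(wm)
hk=np.array([.606,-.219,.325])
K={'A':((.545,.145,.197),wm),'B':(hk-.025*Y+[-.035,0,.04],wm),'Bs':(hk-.025*Y+[0,0,-.03],wm),'C':((.516,-.203,.111),Y),'D':((.531,-.205,.308),Y)}
for t in(45,50,55,60,65):
  for psi in(15,20,25,30,35,40):
   for fl in(1,-1):
    s=''
    for k,(g,w) in K.items():
        q,c=ik(g,toolw(D(t),D(psi),w,fl)); s+=f'{k}:{"ok" if c<1e-7 else "--%.3f"%c} {q[3:]}|'
    if s.count('ok')==5: print(t,psi,fl,s)
E
```

```text
45 15 1 A:ok [0.29 0.25 0.15]|B:ok [ 0.73  1.06 -0.72]|Bs:ok [ 0.79  0.93 -0.8 ]|C:ok [ 1.18  0.69 -1.56]|D:ok [ 0.79  0.95 -0.99]|
45 20 1 A:ok [ 0.58  0.29 -0.16]|B:ok [ 0.76  1.13 -0.73]|Bs:ok [ 0.8   1.   -0.81]|C:ok [ 1.13  0.76 -1.53]|D:ok [ 0.81  1.02 -1.01]|
45 25 1 A:ok [ 0.76  0.36 -0.35]|B:ok [ 0.77  1.2  -0.74]|Bs:ok [ 0.81  1.08 -0.82]|C:ok [ 1.09  0.83 -1.49]|D:ok [ 0.82  1.1  -1.01]|
45 30 1 A:ok [ 0.87  0.44 -0.46]|B:ok [ 0.78  1.28 -0.74]|Bs:ok [ 0.82  1.15 -0.81]|C:ok [ 1.04  0.9  -1.44]|D:ok [ 0.82  1.17 -1.  ]|
45 35 1 A:ok [ 0.93  0.52 -0.53]|B:ok [ 0.79  1.35 -0.73]|Bs:ok [ 0.82  1.23 -0.79]|C:ok [ 1.    0.97 -1.39]|D:ok [ 0.82  1.24 -0.98]|
45 40 1 A:ok [ 0.96  0.6  -0.56]|B:ok [ 0.79  1.42 -0.71]|Bs:ok [ 0.81  1.3  -0.77]|C:ok [ 0.96  1.04 -1.34]|D:ok [ 0.81  1.31 -0.96]|
50 15 1 A:ok [ 0.65  0.13 -0.22]|B:ok [ 0.85  1.02 -0.83]|Bs:ok [ 0.92  0.9  -0.93]|C:ok [ 1.34  0.73 -1.76]|D:ok [ 0.92  0.93 -1.14]|
50 20 1 A:ok [ 1.01  0.21 -0.6 ]|B:ok [ 0.87  1.11 -0.84]|Bs:ok [ 0.93  0.98 -0.94]|C:ok [ 1.27  0.8  -1.71]|D:ok [ 0.93  1.01 -1.15]|
50 20 -1 A:ok [1.01 0.2
[... 5029 characters left out ...]
.25  1.18 -1.27]|C:ok [ 1.42  1.12 -2.05]|D:ok [ 1.24  1.22 -1.55]|
65 30 -1 A:ok [2.03 0.55 1.39]|B:ok [1.19 1.27 1.99]|Bs:ok [1.25 1.18 1.87]|C:ok [1.42 1.12 1.09]|D:ok [1.24 1.22 1.59]|
65 35 1 A:ok [ 1.88  0.64 -1.62]|B:ok [ 1.17  1.36 -1.12]|Bs:ok [ 1.21  1.27 -1.23]|C:ok [ 1.34  1.18 -1.98]|D:ok [ 1.21  1.3  -1.51]|
65 35 -1 A:ok [1.88 0.64 1.52]|B:ok [1.17 1.36 2.02]|Bs:ok [1.21 1.27 1.92]|C:ok [1.34 1.18 1.16]|D:ok [1.21 1.3  1.63]|
65 40 1 A:ok [ 1.76  0.72 -1.5 ]|B:ok [ 1.15  1.44 -1.07]|Bs:ok [ 1.18  1.35 -1.17]|C:ok [ 1.27  1.25 -1.9 ]|D:ok [ 1.17  1.38 -1.47]|
65 40 -1 A:ok [1.76 0.72 1.64]|B:ok [1.15 1.44 2.07]|Bs:ok [1.18 1.35 1.97]|C:ok [1.27 1.25 1.24]|D:ok [1.17 1.38 1.67]|
```

```bash
cat > clr.py <<'E'
from kin import *
D=np.radians
def bd(pts,g,R):
    q=(np.array(pts)-g)@R  # x, y(approach), z
    def box(c,h): return np.linalg.norm(np.maximum(np.abs(q-c)-h,0),axis=1).min()
    return dict(body=box(np.array([0,-78-70,0]),np.array([88,70,37.5])),cam=box(np.array([0,-150,67]),np.array([20,25,20])))
def rep(t,psi,yaw=-10.5,syaw=9.3,off=-25,dip=0):
    yw=D(yaw);Y=np.array([-np.sin(yw),np.cos(yw),0]);X=np.array([np.cos(yw),np.sin(yw),0]);Z=np.array([0,0,1.])
    SX=np.array([np.cos(D(syaw)),np.sin(D(syaw)),0])
    w=Y*46+Z*12*(-np.sign(off));w/=np.linalg.norm(w)
    for fl in(1,-1):
        R=toolw(D(t),D(psi),w,fl);g=off*Y-abs(off)*12/46*Z
        hook=[SX*14+Z*z for z in range(10,77,4)]+[SX*(14*(115-z)/39)+Z*z for z in range(76,116,4)]+[Z*z for z in range(115,140,5)]+[-SX*18+Z*17]
        tube=[np.array([12.5*np.cos(a),12.5*np.sin(a),z]) for a in np.linspace(0,6.3,16) for z in range(115+dip,260,8)]
        R2=toolw(D(t),D(psi),Y,fl);g2=-90*X-93*Z
        cone=[]
        for h in range(0,119,6):
            r=52+17*h/118
            cone+=[r*np.cos(a)*X+r*np.sin(a)*Y+(h-105)*Z for a in np.linspace(0,6.3,40)]
        bail=[Y*77*s*k+Z*0+ (Y*(46-77)*s+Z*86)*m for s in(1,-1) for k in(1,) for m in np.linspace(0,1,10)]
        print(t,psi,off,fl,'hook',bd(hook,g,R),'tube',bd(tube,g,R),'grip-cone',bd(cone+bail,g2,R2))
        g3=-76*X+104*Z-98*Z
        print('   tipped: tube',bd(tube,g3,R2),bd(hook,g3,R2))
E
python3 - <<'E'
from clr import *
for t in(50,58,65):
  for psi in(10,28): rep(t,psi)
E
```

```text
50 10 -25 1 hook {'body': np.float64(25.47837996838968), 'cam': np.float64(80.61882770995561)} tube {'body': np.float64(13.38766233209998), 'cam': np.float64(68.20258187289656)} grip-cone {'body': np.float64(25.186097554978282), 'cam': np.float64(107.72089435846877)}
   tipped: tube {'body': np.float64(63.71936398280644), 'cam': np.float64(149.77903660833428)} {'body': np.float64(76.00663772057541), 'cam': np.float64(162.25186202578212)}
50 10 -25 -1 hook {'body': np.float64(25.47837996838968), 'cam': np.float64(126.38107035161453)} tube {'body': np.float64(13.38766233209998), 'cam': np.float64(123.99037614463458)} grip-cone {'body': np.float64(25.186097554978282), 'cam': np.float64(108.43091976824844)}
   tipped: tube {'body': np.float64(63.71936398280644), 'cam': np.float64(152.4314136260891)} {'body': np.float64(76.00663772057541), 'cam': np.float64(164.06908165789412)}
50 28 -25 1 hook {'body': np.float64(41.90680683386444), 'cam': np.float64(76.67476570351478)} tube {'body': np.float64(30.489214510042864), 'cam': np.float64(64.39342878576053)} grip-cone {'body': np.float64(15.20
[... 3505 characters left out ...]
ip-cone {'body': np.float64(40.43528128764072), 'cam': np.float64(127.03324797639692)}
   tipped: tube {'body': np.float64(84.30473760686105), 'cam': np.float64(169.6894390307916)} {'body': np.float64(96.70750316544945), 'cam': np.float64(177.79228818966743)}
65 28 -25 -1 hook {'body': np.float64(58.36456183617691), 'cam': np.float64(138.7396983598485)} tube {'body': np.float64(45.93747420189041), 'cam': np.float64(157.09127738886679)} grip-cone {'body': np.float64(40.43528128764072), 'cam': np.float64(119.2732974813028)}
   tipped: tube {'body': np.float64(84.30473760686105), 'cam': np.float64(167.21056373263866)} {'body': np.float64(96.70750316544945), 'cam': np.float64(160.8695373358772)}
```

Call:
step_arm(plan=[{"slide": [0, 0, 0], "spin": 6.7, "grip": -1}, {"slide": [0, 0, 0], "spin": 6.7, "grip": -1}, {"slide": [0, 0, 0], "spin": 6.7, "grip": -1}, {"slide": [0, 0, 0], "spin": 6.7, "grip": -1}, {"slide": [0, 0, 0], "spin": 6.7, "grip": -1}, {"slide": [0, 0, 0], "spin": 6.7, "grip": -1}, {"slide": [0, 0, 0], "spin": 6.7, "grip": -1}])

```text
time_s: 3.82
ee_pos: [0.603, 0.1062, 0.3941]
eef_rot: [-1.422, -0.142, 0.267]
force: [0.1, -0.7, 0.1]
grip_width: 0.0939
```

```bash
python3 -c "
from h import *
o=st();R=Rm(o);a=np.radians(15)
go((.88*np.cos(a),.88*np.sin(a),.38))"
```

```text
t 3.82 q [ 0.0362  0.3135  1.0897  0.1776  1.6336 -0.2206] ee [0.603  0.1062 0.3941] app [ 0.095  0.18  -0.979] x [0.955 0.261 0.141] tilt 11.8 az 62.0 F [ 0.1 -0.7  0.1] w 0.0939
ee [0.603  0.1062 0.3941] t 3.82 n 7 slide/row [0.0379 0.0085 0.0063] total [0.2656 0.0592 0.0439]
```

Call:
step_arm(plan=[{"slide": [0.038, 0.0085, 0.0063], "spin": 0, "grip": -1}, {"slide": [0.038, 0.0085, 0.0063], "spin": 0, "grip": -1}, {"slide": [0.038, 0.0085, 0.0063], "spin": 0, "grip": -1}, {"slide": [0.038, 0.0085, 0.0063], "spin": 0, "grip": -1}, {"slide": [0.038, 0.0085, 0.0063], "spin": 0, "grip": -1}, {"slide": [0.038, 0.0085, 0.0063], "spin": 0, "grip": -1}, {"slide": [0.0417, 0, 0.0063], "spin": 0, "grip": -1}, {"slide": [0.0417, 0, 0.0063], "spin": 0, "grip": -1}, {"slide": [0.0417, 0, 0.0063], "spin": 0, "grip": -1}, {"slide": [0.0417, -0.01, 0.0063], "spin": 0, "grip": -1}, {"slide": [0.0417, -0.01, 0.0063], "spin": 0, "grip": -1}, {"slide": [0.0417, -0.01, 0.0063], "spin": 0, "grip": -1}])

```text
time_s: 4.82
ee_pos: [0.8068, 0.2433, 0.3651]
eef_rot: [-1.415, -0.293, 0.249]
force: [-0.6, 0.7, -0.3]
grip_width: 0.0936
```

```bash
python3 -c "
from h import *
o=st()"
```

```text
t 4.82 q [ 0.1947  0.9209  0.2346  0.1721  1.6992 -0.0301] ee [0.8068 0.2433 0.3651] app [ 0.239  0.22  -0.946] x [0.928 0.236 0.289] tilt 19.0 az 42.7 F [-0.6  0.7 -0.3] w 0.0936
```

Call:
step_arm(plan=[{"slide": [0.0417, -0.02, -0.006], "spin": 0, "grip": -1}, {"slide": [0.0417, -0.02, -0.006], "spin": 0, "grip": -1}, {"slide": [0.0417, -0.02, -0.006], "spin": 0, "grip": -1}, {"slide": [0.0417, -0.02, -0.006], "spin": 0, "grip": -1}, {"slide": [0.0417, -0.02, -0.006], "spin": 0, "grip": -1}, {"slide": [0.0417, -0.02, -0.006], "spin": 0, "grip": -1}, {"slide": [0.0417, -0.02, -0.006], "spin": 0, "grip": -1}, {"slide": [0.0417, -0.02, -0.006], "spin": 0, "grip": -1}, {"slide": [0.0417, -0.02, -0.006], "spin": 0, "grip": -1}, {"slide": [0.0417, -0.02, -0.006], "spin": 0, "grip": -1}, {"slide": [0.0417, -0.02, -0.006], "spin": 0, "grip": -1}, {"slide": [0.0417, -0.02, -0.006], "spin": 0, "grip": -1}])

```text
time_s: 5.82
ee_pos: [0.8161, 0.1602, 0.5139]
eef_rot: [-1.399, -0.567, 0.198]
force: [-0.8, 0.1, -0.3]
grip_width: 0.0937
```

```bash
python3 -c "
from h import *
o=st()"
```

```text
t 5.82 q [ 0.0727  0.7586  0.2356  0.2385  1.6014 -0.1012] ee [0.8161 0.1602 0.5139] app [ 0.485  0.272 -0.831] x [0.827 0.166 0.537] tilt 33.8 az 29.3 F [-0.8  0.1 -0.3] w 0.0937
```

Call:
step_arm(plan=[{"slide": [0.0417, 0.012, 0], "spin": 0, "grip": -1}, {"slide": [0.0417, 0.012, 0], "spin": 0, "grip": -1}, {"slide": [0.0417, 0.012, 0], "spin": 0, "grip": -1}, {"slide": [0.0417, 0.012, 0], "spin": 0, "grip": -1}, {"slide": [0.0417, 0.012, 0], "spin": 0, "grip": -1}, {"slide": [0.0417, 0.012, 0], "spin": 0, "grip": -1}, {"slide": [0.0417, 0.012, 0], "spin": 0, "grip": -1}, {"slide": [0.0417, 0.012, 0], "spin": 0, "grip": -1}, {"slide": [0.0417, 0.012, 0], "spin": 0, "grip": -1}, {"slide": [0.0417, 0.012, 0], "spin": 0, "grip": -1}, {"slide": [0.0417, 0.012, 0], "spin": 0, "grip": -1}, {"slide": [0.0417, 0.012, 0], "spin": 0, "grip": -1}])

```text
time_s: 6.82
ee_pos: [0.9176, 0.2079, 0.4922]
eef_rot: [-1.361, -0.849, 0.127]
force: [-1.0, 0.3, -0.7]
grip_width: 0.0941
```

```bash
python3 -c "
from h import *
o=st()"
```

```text
t 6.82 q [ 0.1231  0.8589  0.2358  0.2274  1.2068 -0.0845] ee [0.9176 0.2079 0.4922] app [ 0.702  0.299 -0.646] x [0.655 0.083 0.751] tilt 49.8 az 23.1 F [-1.   0.3 -0.7] w 0.0941
```

Call:
step_arm(plan=[{"slide": [0.037, 0.025, 0], "spin": 0, "grip": -1}, {"slide": [0.037, 0.025, 0], "spin": 0, "grip": -1}, {"slide": [0.037, 0.025, 0], "spin": 0, "grip": -1}, {"slide": [0.037, 0.025, 0], "spin": 0, "grip": -1}, {"slide": [0.037, 0.025, 0], "spin": 0, "grip": -1}, {"slide": [0.037, 0.025, 0], "spin": 0, "grip": -1}])

```text
time_s: 7.32
ee_pos: [0.9655, 0.2295, 0.4697]
eef_rot: [-1.324, -0.981, 0.076]
force: [0.4, -0.7, 0.0]
grip_width: 0.0936
```

```bash
python3 - <<'E'
from h import *
from kin import *
o=st();R=Rm(o);a=R[:,1]
np.set_printoptions(precision=3,suppress=True)
yw=np.radians(-10.5);Y=np.array([-np.sin(yw),np.cos(yw),0]);Z=np.array([0,0,1.])
w=Y*46+Z*12;w/=np.linalg.norm(w)
x=np.cross(a,w);x/=np.linalg.norm(x);x*=np.sign(x[2])
# spin about y: x -> R@Ry(s) first col = cos*x - sin*z
s=np.arctan2(-(x@R[:,2]),x@R[:,0]);print('spin wire deg',np.degrees(s))
x2=np.cross(a,Y);x2/=np.linalg.norm(x2);x2*=np.sign(x2[2]);print('spin grip',np.degrees(np.arctan2(-(x2@R[:,2]),x2@R[:,0])))
R2=R@Ry(s)
for g in((.545,.145,.197),(.50,.13,.24)):print(ik(g,R2))
E
```

```text
t 7.32 q [ 0.145   0.9273  0.2358  0.2256  1.0007 -0.0843] ee [0.9655 0.2295 0.4697] app [ 0.785  0.305 -0.539] x [0.554 0.042 0.831] tilt 57.4 az 21.2 F [ 0.4 -0.7  0. ] w 0.0936
spin wire deg 21.33051813472524
spin grip 9.156391232754917
(array([ 0.089,  0.067,  2.178,  1.915,  0.251, -1.545]), np.float64(4.6291263883322745e-30))
(array([ 0.054, -0.136,  2.247,  1.38 ,  0.27 , -1.013]), np.float64(1.7813239820231e-24))
```

```bash
python3 - <<'E'
from h import *
go((.50,.13,.40))
E
```

```text
ee [0.9655 0.2295 0.4697] t 7.32 n 13 slide/row [-0.0246 -0.0276  0.0019] total [-0.3202 -0.3582  0.0245]
```

Call:
step_arm(plan=[{"slide": [-0.0246, -0.0276, 0.0019], "spin": 0, "grip": -1}, {"slide": [-0.0246, -0.0276, 0.0019], "spin": 0, "grip": -1}, {"slide": [-0.0246, -0.0276, 0.0019], "spin": 0, "grip": -1}, {"slide": [-0.0246, -0.0276, 0.0019], "spin": 0, "grip": -1}, {"slide": [-0.0246, -0.0276, 0.0019], "spin": 0, "grip": -1}, {"slide": [-0.0246, -0.0276, 0.0019], "spin": 0, "grip": -1}, {"slide": [-0.0246, -0.0276, 0.0019], "spin": 0, "grip": -1}, {"slide": [-0.0246, -0.0276, 0.0019], "spin": 0, "grip": -1}, {"slide": [-0.0246, -0.0276, 0.0019], "spin": 0, "grip": -1}, {"slide": [-0.0246, -0.0276, 0.0019], "spin": 0, "grip": -1}, {"slide": [-0.0246, -0.0276, 0.0019], "spin": 0, "grip": -1}, {"slide": [-0.0246, -0.0276, 0.0019], "spin": 0, "grip": -1}, {"slide": [-0.0246, -0.0276, 0.0019], "spin": 0, "grip": -1}, {"slide": [0, 0, 0], "spin": 7.1, "grip": -0.6}, {"slide": [0, 0, 0], "spin": 7.1, "grip": -0.5}, {"slide": [0, 0, 0], "spin": 7.1, "grip": -0.4}, {"slide": [0, 0, 0], "spin": 0, "grip": -0.4}])

```text
time_s: 8.73
ee_pos: [0.5614, 0.1422, 0.4144]
eef_rot: [-0.893, -0.808, -0.466]
force: [0.1, 0.1, -0.3]
grip_width: 0.0711
```

```bash
python3 - <<'E'
from h import *
o=st();snap('wrist','w1');snap('scene','s1');go((.505,.130,.224))
c=cams.calibration('wrist');print(c['T'].round(3).tolist())
print([proj(c,P) for P in((.549,.17,.203),(.545,.145,.1965),(.559,.169,.118))])
E
```

```text
t 8.73 q [ 0.0639 -0.2159  1.8643  0.4954  0.5699 -0.0574] ee [0.5614 0.1422 0.4144] app [ 0.785  0.307 -0.538] x [ 0.617 -0.31   0.723] tilt 57.4 az 21.4 F [ 0.1  0.1 -0.3] w 0.0711
ee [0.5616 0.1423 0.4138] t 8.83 n 5 slide/row [-0.0338  0.0108 -0.0177] total [-0.1692  0.0542 -0.0884]
[[0.619, 0.122, -0.776, 0.417], [-0.301, 0.949, -0.09, 0.147], [0.725, 0.289, 0.625, 0.539], [0.0, 0.0, 0.0, 1.0]]
[(np.float64(97.47951229304599), np.float64(274.3441678348639)), (np.float64(96.96275647403229), np.float64(302.7761469214131)), (np.float64(76.94445156298619), np.float64(286.0147761807212))]
```

View pics/w1.png

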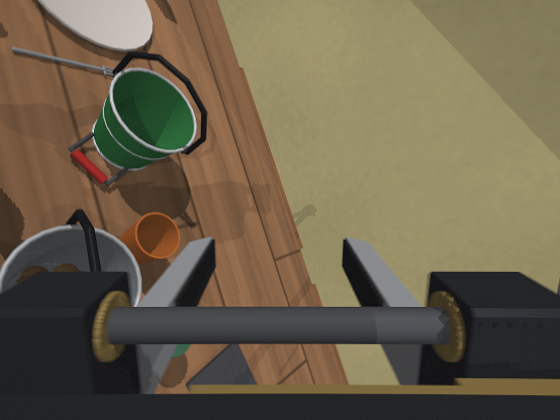

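View pics/s1.png

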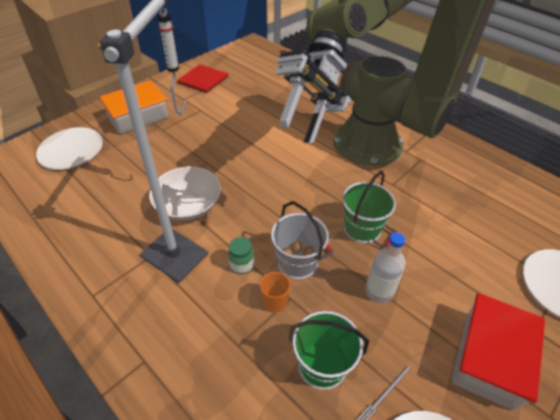

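```bash
python3 - <<'E'
from h import *
c=cams.calibration('wrist');im=cv2.imread('pics/w1.png')
yw=np.radians(-10.5);Y=np.array([-np.sin(yw),np.cos(yw),0]);X=np.array([np.cos(yw),np.sin(yw),0]);Z=np.array([0,0,1.])
E=np.array([.5586,.1693,.105])
for f,col in((0,(0,255,255)),(-6,(0,0,255)),(-10,(255,0,255))):
    f=np.radians(f);B=np.cos(f)*Z+np.sin(f)*X
    pts=[E+Y*s+B*h for s,h in((-77,0),(-46,86),(0,98),(46,86),(77,0)) for s,h in [(s/1e3,h/1e3)]]
    P=np.array([proj(c,p) for p in pts]);print(P.round(0).tolist());cv2.polylines(im,[np.round(P).astype(int)],0,col,1)
cv2.imwrite('pics/w1o.png',cv2.resize(im[180:340,0:200],None,fx=4,fy=4,interpolation=cv2.INTER_CUBIC)[:600])
E
```

```text
[[75.0, 360.0], [106.0, 323.0], [108.0, 272.0], [100.0, 229.0], [70.0, 222.0]]
[[75.0, 360.0], [96.0, 325.0], [96.0, 273.0], [90.0, 229.0], [70.0, 222.0]]
[[75.0, 360.0], [88.0, 327.0], [88.0, 274.0], [83.0, 229.0], [70.0, 222.0]]
```

View pics/w1o.png

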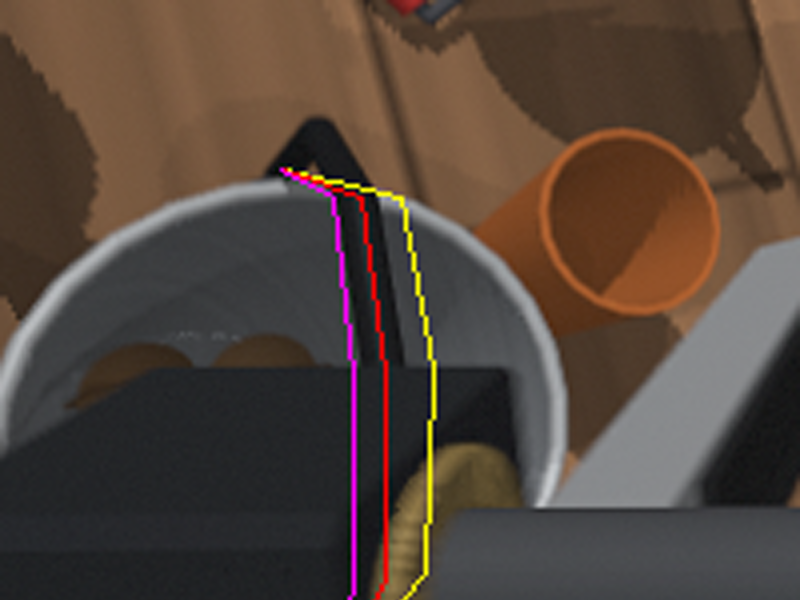

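```bash
python3 - <<'E'
from h import *
go((.508,.132,.221),.03)
E
```

```text
ee [0.5616 0.1423 0.4138] t 8.83 n 7 slide/row [-0.0243  0.0084 -0.0126] total [-0.1701  0.0588 -0.0881]
```

Call:
step_arm(plan=[{"slide": [-0.0243, 0.0084, -0.0126], "spin": 0, "grip": -0.4}, {"slide": [-0.0243, 0.0084, -0.0126], "spin": 0, "grip": -0.4}, {"slide": [-0.0243, 0.0084, -0.0126], "spin": 0, "grip": -0.4}, {"slide": [-0.0243, 0.0084, -0.0126], "spin": 0, "grip": -0.4}, {"slide": [-0.0243, 0.0084, -0.0126], "spin": 0, "grip": -0.4}, {"slide": [-0.0243, 0.0084, -0.0126], "spin": 0, "grip": -0.4}, {"slide": [-0.0243, 0.0084, -0.0126], "spin": 0, "grip": -0.4}, {"slide": [0, 0, 0], "spin": 0, "grip": -0.4}])

```text
time_s: 9.5
ee_pos: [0.5104, 0.1343, 0.2313]
eef_rot: [-0.903, -0.809, -0.449]
force: [-0.6, 0.2, 0.3]
grip_width: 0.0657
```

```bash
python3 - <<'E'
from h import *
o=st();im=snap('wrist','w2');s=snap('scene','s2');snap('top','t2')
yw=np.radians(-10.5);Y=np.array([-np.sin(yw),np.cos(yw),0]);X=np.array([np.cos(yw),np.sin(yw),0]);Z=np.array([0,0,1.])
E=np.array([.5586,.1693,.105]);f=np.radians(-6);B=np.cos(f)*Z+np.sin(f)*X;G=E-.025*Y+.0915*B;print('G',G)
go(G+.019*Rm()[:,1],.02)
cv2.imwrite('pics/s2c.png',cv2.resize(s[100:290,220:420],None,fx=3.5,fy=3.1))
c=cams.calibration('wrist')
P=np.array([proj(c,E+Y*a/1e3+B*h/1e3) for a,h in((-77,0),(-73,50),(-46,86),(0,98),(46,86),(73,50),(77,0))]);cv2.polylines(im,[np.round(P).astype(int)],0,(0,0,255),1);cv2.imwrite('pics/w2o.png',im)
E
```

```text
t 9.5 q [ 0.0451 -0.1503  2.2542  1.3443  0.2864 -0.9875] ee [0.5104 0.1343 0.2313] app [ 0.781  0.311 -0.542] x [ 0.622 -0.3    0.724] tilt 57.2 az 21.7 F [-0.6  0.2  0.3] w 0.0657
G [0.54463991 0.14646159 0.19599875]
ee [0.5125 0.1345 0.236 ] t 9.65 n 4 slide/row [-0.0032  0.0174 -0.0021] total [-0.0128  0.0694 -0.0084]
```

View pics/w2o.png

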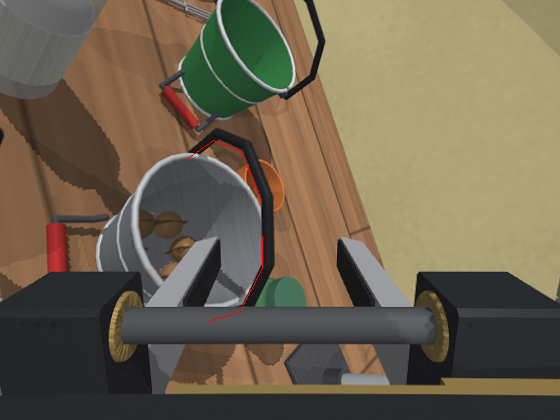

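View pics/s2c.png

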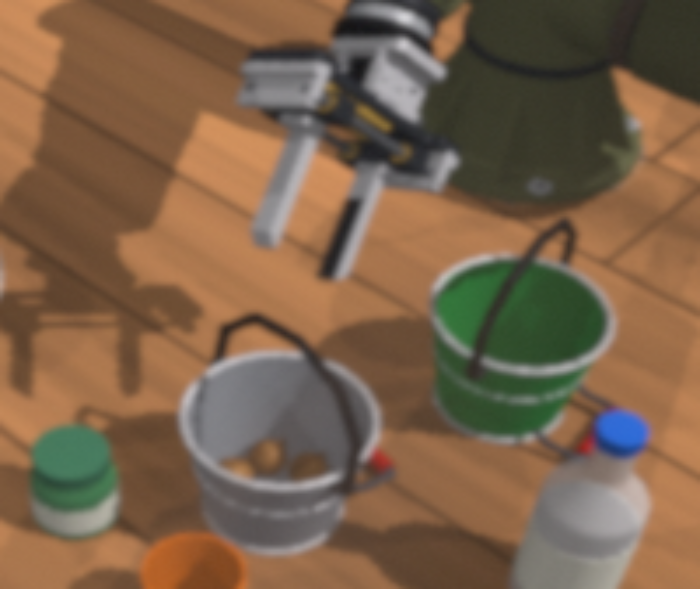

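```bash
python3 - <<'E'
from h import *
c=cams.calibration('wrist');im=snap('wrist','w3');o=st()
yw=np.radians(-10.5);Y=np.array([-np.sin(yw),np.cos(yw),0]);X=np.array([np.cos(yw),np.sin(yw),0]);Z=np.array([0,0,1.])
E=np.array([.5586,.1693,.105])
for ff,col in((-6,(0,0,255)),(-3,(0,255,255))):
    f=np.radians(ff);B=np.cos(f)*Z+np.sin(f)*X
    P=np.array([proj(c,E+Y*a/1e3+B*h/1e3) for a,h in((-77,0),(-73,50),(-46,86),(0,98),(46,86),(73,50),(77,0))]);cv2.polylines(im,[np.round(P).astype(int)],0,col,1)
    print(P.round(0).tolist())
R=[proj(c,np.array([.5586,.1693,.118])+.069*(np.cos(t)*X+np.sin(t)*Y)) for t in np.linspace(0,6.28,40)]
cv2.polylines(im,[np.round(R).astype(int)],0,(0,255,0),1)
cv2.imwrite('pics/w3o.png',cv2.resize(im[110:330,20:300],None,fx=2.7,fy=2.7))
E
```

```text
t 9.7 q [ 0.0455 -0.1539  2.2467  1.3269  0.2876 -0.9658] ee [0.5126 0.1345 0.2363] app [ 0.784  0.311 -0.538] x [ 0.618 -0.303  0.726] tilt 57.5 az 21.7 F [ 0.2 -0.5 -0.5] w 0.0661
[[207.0, 321.0], [239.0, 312.0], [262.0, 268.0], [261.0, 202.0], [241.0, 151.0], [213.0, 140.0], [186.0, 159.0]]
[[207.0, 321.0], [242.0, 311.0], [266.0, 268.0], [266.0, 202.0], [246.0, 152.0], [215.0, 141.0], [186.0, 159.0]]
```

View pics/w3o.png

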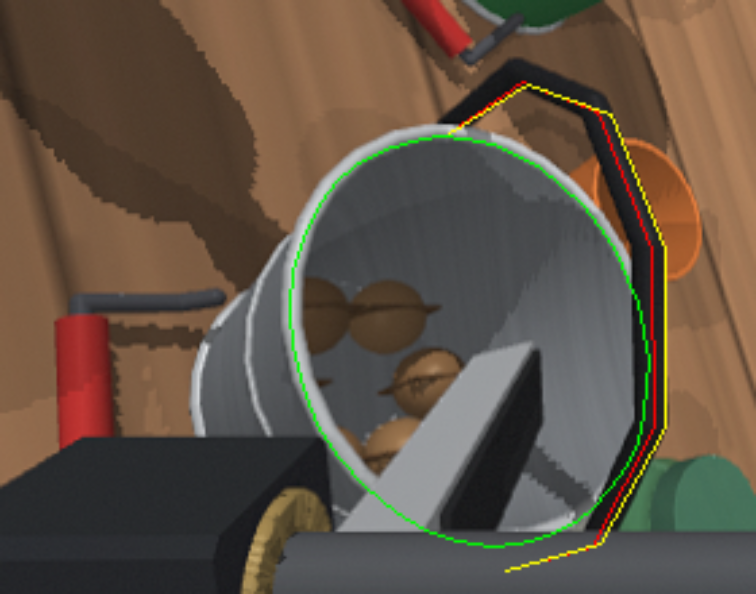

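Call:
step_arm(plan=[{"slide": [-0.007, 0, -0.003], "spin": 0, "grip": -0.4}, {"slide": [-0.007, 0, -0.003], "spin": 0, "grip": -0.4}, {"slide": [0, 0.0115, 0], "spin": 0, "grip": -0.4}, {"slide": [0, 0.0115, 0], "spin": 0, "grip": -0.4}, {"slide": [0, 0.0115, 0], "spin": 0, "grip": -0.4}, {"slide": [0, 0.0115, 0], "spin": 0, "grip": -0.4}, {"slide": [0, 0.0115, 0], "spin": 0, "grip": -0.4}, {"slide": [0, 0.0115, 0], "spin": 0, "grip": -0.4}, {"slide": [0, 0, 0], "spin": 0, "grip": -0.4}])

```text
time_s: 10.45
ee_pos: [0.5589, 0.1554, 0.1852]
eef_rot: [-0.896, -0.81, -0.455]
force: [0.3, 0.2, 0.1]
grip_width: 0.0658
```

```bash
python3 - <<'E'
from h import *
c=cams.calibration('wrist');im=snap('wrist','w4');o=st()
s=snap('scene','s4')
cv2.imwrite('pics/s4c.png',cv2.resize(s[150:290,240:380],None,fx=4.2,fy=4.2,interpolation=cv2.INTER_CUBIC))
go((.5431+.019*.784,.148+.019*.311,.196-.019*.538))
E
```

```text
t 10.5 q [ 0.0979  0.0695  2.1816  1.9403  0.2537 -1.5696] ee [0.5582 0.1552 0.1854] app [ 0.783  0.312 -0.538] x [ 0.619 -0.303  0.724] tilt 57.4 az 21.7 F [-0.2  0.8  0.9] w 0.0656
ee [0.5578 0.1551 0.1855] t 10.55 n 1 slide/row [ 0.0006 -0.0003 -0.0009] total [ 0.0006 -0.0003 -0.0009]
```

View pics/w4.png

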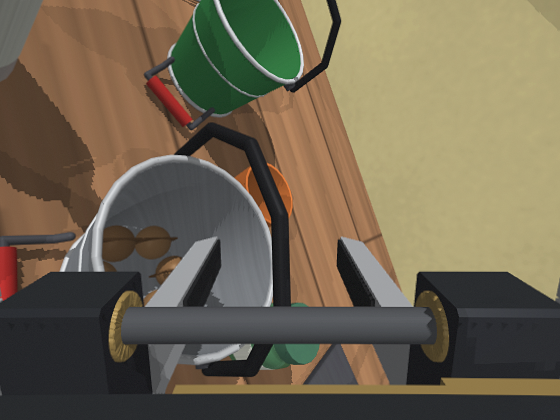

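View pics/s4c.png

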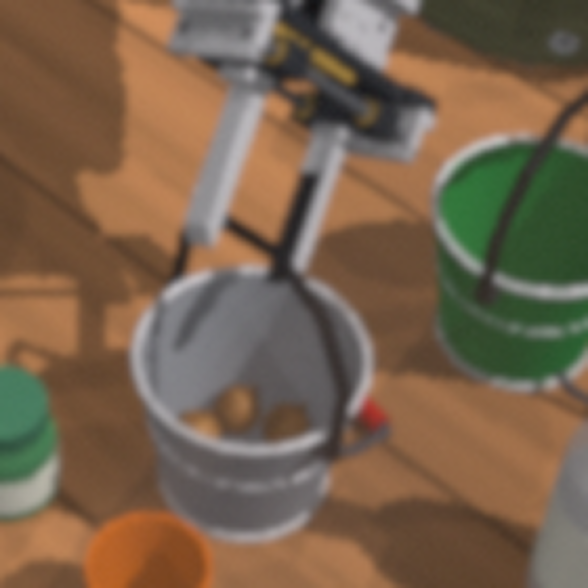

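Call:
step_arm(plan=[{"slide": [0, 0, 0], "spin": 0, "grip": 1}, {"slide": [0, 0, 0], "spin": 0, "grip": 1}, {"slide": [0, 0, 0], "spin": 0, "grip": 1}, {"slide": [0, 0, 0], "spin": 0, "grip": 1}, {"slide": [0, 0, 0], "spin": 0, "grip": 1}, {"slide": [0, 0, 0], "spin": 0, "grip": 1}, {"slide": [0, 0, 0], "spin": 0, "grip": 1}, {"slide": [0, 0, 0], "spin": 0, "grip": 1}], force=45)

```text
time_s: 11.22
ee_pos: [0.5576, 0.1548, 0.1848]
eef_rot: [-0.897, -0.81, -0.456]
force: [0.9, -0.7, -0.6]
grip_width: 0.0158
```

```bash
python3 - <<'E'
from h import *
from kin import *
c=cams.calibration('wrist');im=snap('wrist','w5');o=st()
s=snap('scene','s5')
cv2.imwrite('pics/s5c.png',cv2.resize(s[150:290,240:380],None,fx=4.2,fy=4.2,interpolation=cv2.INTER_CUBIC))
print(Rm(o).T@np.array([0,0,.01]))
E
```

```text
t 11.27 q [ 0.0975  0.069   2.1835  1.9447  0.2535 -1.5737] ee [0.5576 0.1548 0.1848] app [ 0.783  0.311 -0.539] x [ 0.619 -0.304  0.724] tilt 57.4 az 21.7 F [-0.1 -0.5  0.2] w 0.0117
[ 0.00724068 -0.00538878  0.00430506]
```

View pics/w5.png

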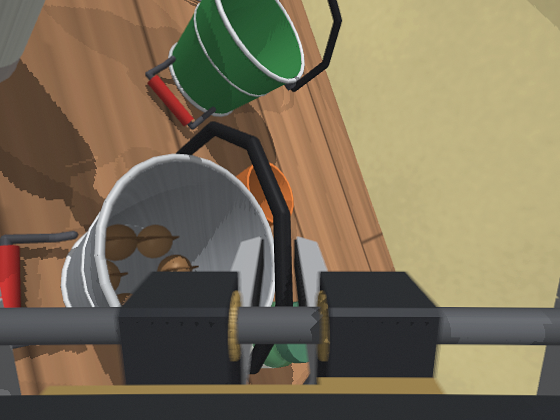

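View pics/s5c.png

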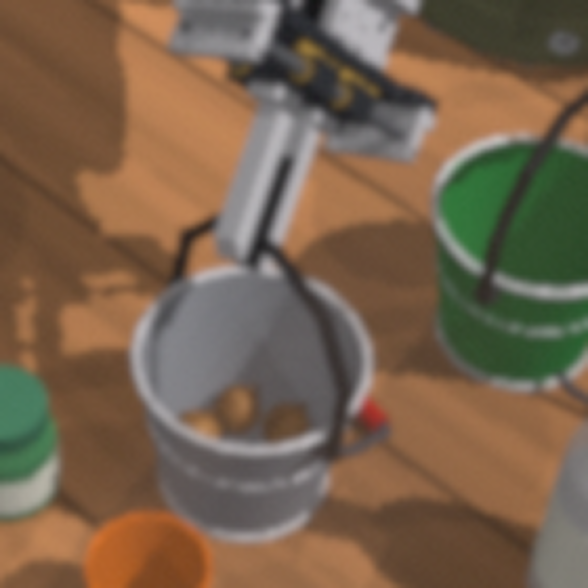

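Call:
step_arm(plan=[{"slide": [0, 0, 0], "spin": 0, "grip": 1}, {"slide": [0, 0, 0], "spin": 0, "grip": 1}, {"slide": [0.0022, -0.0016, 0.0013], "spin": 0, "grip": 1}, {"slide": [0.0036, -0.0027, 0.0022], "spin": 0, "grip": 1}, {"slide": [0.0036, -0.0027, 0.0022], "spin": 0, "grip": 1}, {"slide": [0.0072, -0.0054, 0.0043], "spin": 0, "grip": 1}, {"slide": [0.0072, -0.0054, 0.0043], "spin": 0, "grip": 1}, {"slide": [0.0036, -0.0027, 0.0022], "spin": 0, "grip": 1}, {"slide": [0, 0, 0], "spin": 0, "grip": 1}])

```text
time_s: 12.07
ee_pos: [0.5574, 0.1549, 0.2232]
eef_rot: [-0.897, -0.81, -0.456]
force: [0.4, 0.4, -4.2]
grip_width: 0.0079
```

```bash
python3 - <<'E'
from h import *
c=cams.calibration('wrist');im=snap('wrist','w6');o=st()
s=snap('scene','s6')
cv2.imwrite('pics/s6c.png',cv2.resize(s[130:290,240:380],None,fx=3.7,fy=3.7,interpolation=cv2.INTER_CUBIC))
E
```

```text
t 12.12 q [ 0.098  -0.0074  2.1512  1.5096  0.2357 -1.1257] ee [0.5572 0.1549 0.2225] app [ 0.783  0.311 -0.539] x [ 0.619 -0.304  0.724] tilt 57.4 az 21.7 F [ 0.6  0.1 -5.2] w 0.0077
```

View pics/w6.png

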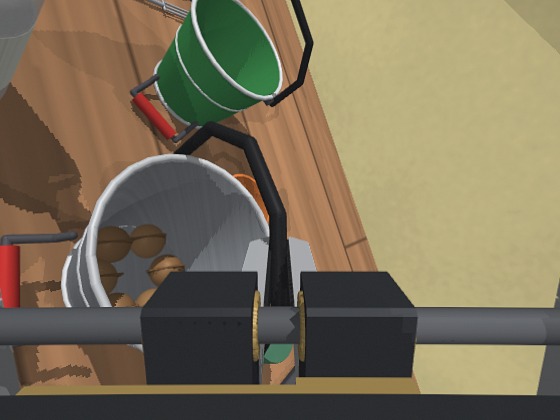

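View pics/s6c.png

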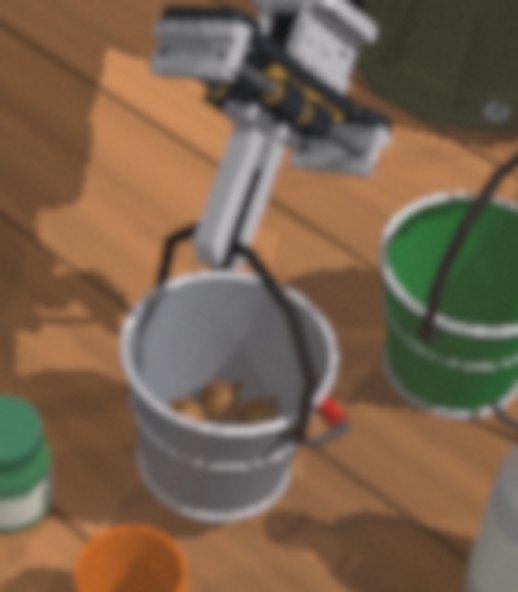

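Call:
step_arm(plan=[{"slide": [0.0036, -0.0027, 0.0022], "spin": 0, "grip": 1}, {"slide": [0.0072, -0.0054, 0.0043], "spin": 0, "grip": 1}, {"slide": [0.0108, -0.0081, 0.0065], "spin": 0, "grip": 1}, {"slide": [0.0108, -0.0081, 0.0065], "spin": 0, "grip": 1}, {"slide": [0.0108, -0.0081, 0.0065], "spin": 0, "grip": 1}, {"slide": [0.0108, -0.0081, 0.0065], "spin": 0, "grip": 1}, {"slide": [0.0108, -0.0081, 0.0065], "spin": 0, "grip": 1}, {"slide": [0.0108, -0.0081, 0.0065], "spin": 0, "grip": 1}, {"slide": [0.0108, -0.0081, 0.0065], "spin": 0, "grip": 1}, {"slide": [0.0072, -0.0054, 0.0043], "spin": 0, "grip": 1}, {"slide": [0.0036, -0.0027, 0.0022], "spin": 0, "grip": 1}])

```text
time_s: 13.08
ee_pos: [0.5569, 0.1557, 0.358]
eef_rot: [-0.897, -0.809, -0.455]
force: [-1.0, -0.6, -3.5]
grip_width: 0.0075
```

```bash
python3 - <<'E'
from h import *
o=st();go((.557,-.248,.353),.025)
E
```

```text
t 13.08 q [ 0.0994 -0.1857  1.9687  0.5787  0.44   -0.1509] ee [0.5569 0.1557 0.358 ] app [ 0.782  0.312 -0.539] x [ 0.62  -0.303  0.724] tilt 57.4 az 21.8 F [-1.  -0.6 -3.5] w 0.0075
ee [0.5569 0.1557 0.358 ] t 13.08 n 17 slide/row [ 0.007  -0.0072 -0.0215] total [ 0.1189 -0.1232 -0.3656]
```

Call:
step_arm(plan=[{"slide": [0.0022, -0.0023, -0.0068], "spin": 0, "grip": 1}, {"slide": [0.0044, -0.0045, -0.0135], "spin": 0, "grip": 1}, {"slide": [0.0066, -0.0068, -0.0203], "spin": 0, "grip": 1}, {"slide": [0.0066, -0.0068, -0.0203], "spin": 0, "grip": 1}, {"slide": [0.0066, -0.0068, -0.0203], "spin": 0, "grip": 1}, {"slide": [0.0066, -0.0068, -0.0203], "spin": 0, "grip": 1}, {"slide": [0.0066, -0.0068, -0.0203], "spin": 0, "grip": 1}, {"slide": [0.0066, -0.0068, -0.0203], "spin": 0, "grip": 1}, {"slide": [0.0066, -0.0068, -0.0203], "spin": 0, "grip": 1}, {"slide": [0.0066, -0.0068, -0.0203], "spin": 0, "grip": 1}, {"slide": [0.0066, -0.0068, -0.0203], "spin": 0, "grip": 1}, {"slide": [0.0066, -0.0068, -0.0203], "spin": 0, "grip": 1}, {"slide": [0.0066, -0.0068, -0.0203], "spin": 0, "grip": 1}, {"slide": [0.0066, -0.0068, -0.0203], "spin": 0, "grip": 1}, {"slide": [0.0066, -0.0068, -0.0203], "spin": 0, "grip": 1}, {"slide": [0.0066, -0.0068, -0.0203], "spin": 0, "grip": 1}, {"slide": [0.0055, -0.0056, -0.0168], "spin": 0, "grip": 1}, {"slide": [0.0044, -0.0045, -0.0135], "spin": 0, "grip": 1}, {"slide": [0.0022, -0.0023, -0.0068], "spin": 0, "grip": 1}, {"slide": [0, 0, 0], "spin": 0, "grip": 1}])

```text
time_s: 14.75
ee_pos: [0.5573, -0.2226, 0.3519]
eef_rot: [-0.896, -0.809, -0.457]
force: [0.1, 0.4, -4.2]
grip_width: 0.0076
```

```bash
python3 - <<'E'
from h import *
o=st();im=snap('wrist','w7');s=snap('scene','s7');t=snap('top','t7');st()
c=lambda i,x,y,w,h,k:cv2.resize(i[y:y+h,x:x+w],None,fx=k,fy=k,interpolation=cv2.INTER_CUBIC)
cv2.imwrite('pics/c7.png',np.hstack([c(s,110,40,130,140,3),c(t,370,120,130,140,3)]))
E
```

```text
t 14.75 q [-0.8053  0.084   1.727   1.0495  1.1181 -1.0362] ee [ 0.5573 -0.2226  0.3519] app [ 0.783  0.311 -0.539] x [ 0.619 -0.305  0.724] tilt 57.4 az 21.7 F [ 0.1  0.4 -4.2] w 0.0076
t 14.9 q [-0.8028  0.0812  1.7285  1.0494  1.1178 -1.0352] ee [ 0.5573 -0.2207  0.3526] app [ 0.783  0.312 -0.539] x [ 0.619 -0.304  0.724] tilt 57.4 az 21.7 F [-0.6  0.2 -4. ] w 0.008
```

View pics/c7.png

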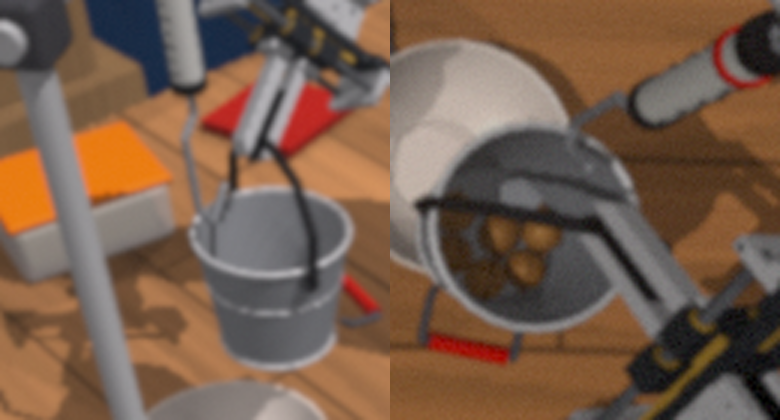

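View pics/w7.png

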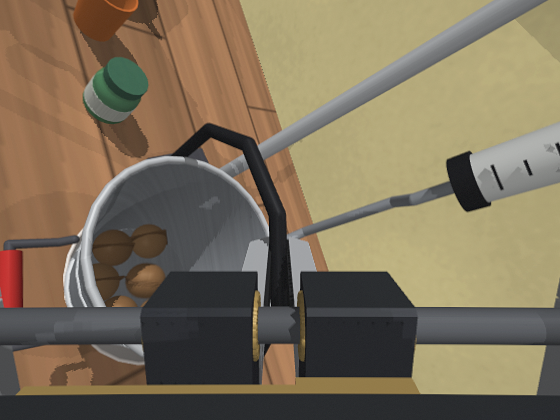

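```bash
cat >> h.py <<'E'
def bailpts(mid,yaw,f=0,roll=0):
    yw=np.radians(yaw);f=np.radians(f)
    Y=np.array([-np.sin(yw),np.cos(yw),0]);X=np.array([np.cos(yw),np.sin(yw),0]);Z=np.array([0,0,1.])
    B=np.cos(f)*Z+np.sin(f)*X
    r=np.radians(roll);Y,B=np.cos(r)*Y+np.sin(r)*B,np.cos(r)*B-np.sin(r)*Y
    return [np.array(mid)+Y*a/1e3+B*(h-98)/1e3 for a,h in((-77,0),(-73,50),(-46,86),(0,98),(46,86),(73,50),(77,0))]
def over(im,cal,pts,col=(0,0,255)):
    P=np.array([proj(cal,p) for p in pts]);cv2.polylines(im,[np.round(P*8).astype(int)],0,col,1,shift=3)
    for q in P: cv2.circle(im,tuple(int(v*8) for v in q),12,col,-1,shift=3)
    return P
def crop(i,x,y,w,h,k):return cv2.resize(i[y:y+h,x:x+w],None,fx=k,fy=k,interpolation=cv2.INTER_CUBIC)
E
python3 - <<'E'
from h import *
o=get_obs()
mid=o['ee_pos']+[-.0103,.0187,.0167];print(mid)
s=cv2.imread('pics/s7.png');t=cv2.imread('pics/t7.png');w=cv2.imread('pics/w7.png')
for im,n in((s,'scene'),(t,'top'),(w,'wrist')):
    print(over(im,cams.calibration(n),bailpts(mid,-10.5,-6)).round(1).tolist())
    cal=cams.calibration(n)
    q=proj(cal,(.606,-.219,.325));cv2.circle(im,(int(q[0]),int(q[1])),2,(0,255,0),-1)
cv2.imwrite('pics/c7o.png',np.hstack([crop(s,110,40,130,140,3),crop(t,370,120,130,140,3)]))
cv2.imwrite('pics/w7o.png',w)
E
```

```text
[ 0.54704077 -0.20195127  0.36927565]
[[187.4, 107.5], [187.3, 92.2], [191.3, 84.5], [199.2, 88.0], [207.9, 100.4], [213.1, 117.9], [213.9, 135.2]]
[[452.0, 201.9], [460.2, 201.4], [454.0, 198.4], [431.9, 193.2], [405.3, 188.2], [386.5, 186.0], [378.9, 186.6]]
[[204.7, 367.8], [247.7, 362.5], [280.5, 307.2], [279.0, 213.9], [250.5, 143.4], [211.9, 130.3], [178.2, 155.8]]
```

View pics/c7o.png

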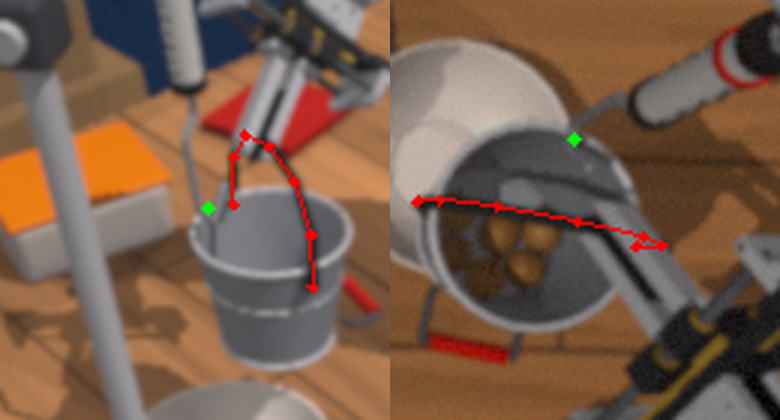

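View pics/w7o.png

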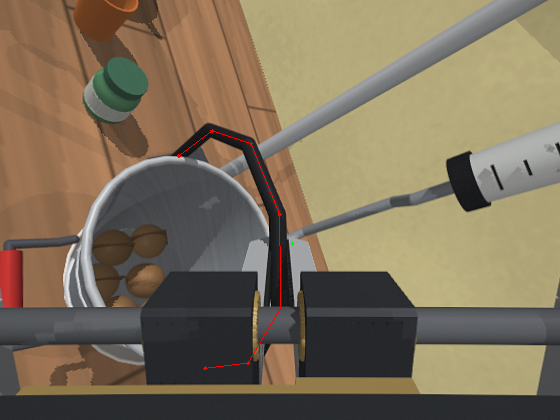

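```bash
python3 - <<'E'
from h import *
R=Rm();print(get_obs()['ee_pos'])
for d in((0,-.030,0),(.057,.0095,0),(0,0,-.01)):print((R.T@np.array(d)).round(4))
E
```

```text
[ 0.55734077 -0.22065127  0.35257565]
[ 0.0091 -0.0094 -0.027 ]
[0.0324 0.0476 0.005 ]
[-0.0072  0.0054 -0.0043]
```

Call:
step_arm(plan=[{"slide": [0.0015, -0.0016, -0.0045], "spin": 0, "grip": 1}, {"slide": [0.003, -0.0031, -0.009], "spin": 0, "grip": 1}, {"slide": [0.003, -0.0031, -0.009], "spin": 0, "grip": 1}, {"slide": [0.0015, -0.0016, -0.0045], "spin": 0, "grip": 1}, {"slide": [0, 0, 0], "spin": 0, "grip": 1}, {"slide": [0.0016, 0.0024, 0.0003], "spin": 0, "grip": 1}, {"slide": [0.0032, 0.0048, 0.0005], "spin": 0, "grip": 1}, {"slide": [0.0032, 0.0048, 0.0005], "spin": 0, "grip": 1}, {"slide": [0.0016, 0.0024, 0.0003], "spin": 0, "grip": 1}, {"slide": [0, 0, 0], "spin": 0, "grip": 1}, {"slide": [0, 0, 0], "spin": 0, "grip": 1}])

```text
time_s: 15.82
ee_pos: [0.5745, -0.2481, 0.3524]
eef_rot: [-0.897, -0.81, -0.455]
force: [-0.1, 0.5, -3.9]
grip_width: 0.0073
```

```bash
python3 - <<'E'
from h import *
w=snap('wrist','w8');o=st();s=snap('scene','s8');t=snap('top','t8');o=st()
mid=o['ee_pos']+[-.0103,.0187,.0167];print(mid,Rm(o).T@(np.array([.604,-.2215,.369])-mid))
seat=np.array([.606,-.219,.325]);a=np.radians(9.3);SX=np.array([np.cos(a),np.sin(a),0]);Z=np.array([0,0,1.])
hk=[seat-.018*SX+.017*Z,seat-.010*Z,seat+.014*SX+.015*Z,seat+.014*SX+.076*Z,seat+.115*Z]
for im,n in((s,'scene'),(t,'top'),(w,'wrist')):
    cal=cams.calibration(n);over(im,cal,bailpts(mid,-10.5,-6));over(im,cal,hk,(0,255,0))
cv2.imwrite('pics/c8o.png',np.hstack([crop(s,130,40,100,110,4),crop(t,380,120,100,110,4)]))
cv2.imwrite('pics/w8o.png',w)
E
```

```text
t 15.87 q [-0.8168  0.1522  1.6494  1.0458  1.1332 -1.0348] ee [ 0.5743 -0.2482  0.3524] app [ 0.783  0.312 -0.539] x [ 0.619 -0.304  0.724] tilt 57.4 az 21.7 F [-0.  -0.1 -3.7] w 0.0075
t 15.97 q [-0.8172  0.152   1.6495  1.0458  1.1332 -1.0348] ee [ 0.5742 -0.2484  0.3525] app [ 0.783  0.311 -0.539] x [ 0.619 -0.304  0.724] tilt 57.4 az 21.7 F [-0.9 -0.  -4.3] w 0.0077
[ 0.56389486 -0.22974564  0.3692266 ] [0.02216533 0.03408202 0.00485576]
```

View pics/c8o.png

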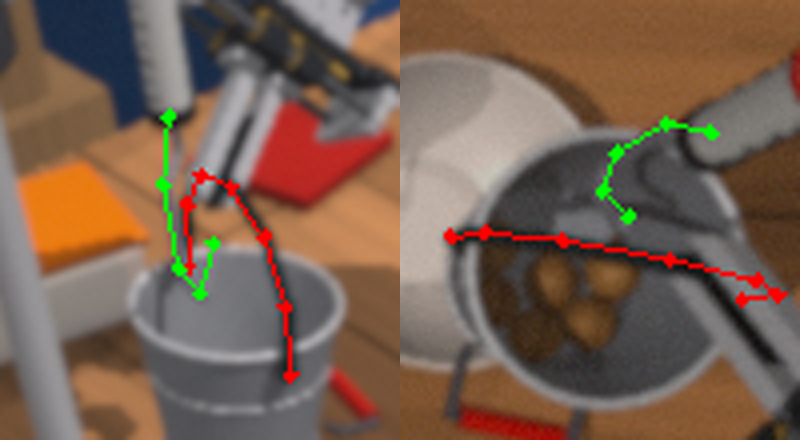

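View pics/w8o.png

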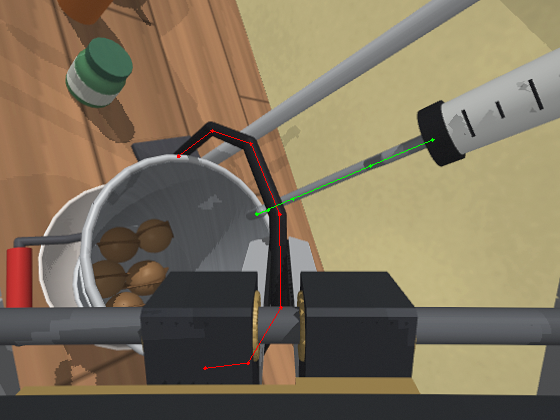

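Call:
step_arm(plan=[{"slide": [0.0022, 0.0034, 0.0004], "spin": 0, "grip": 1}, {"slide": [0.0044, 0.0068, 0.0009], "spin": 0, "grip": 1}, {"slide": [0.0044, 0.0068, 0.0009], "spin": 0, "grip": 1}, {"slide": [0.0044, 0.0068, 0.0009], "spin": 0, "grip": 1}, {"slide": [0.0044, 0.0068, 0.0009], "spin": 0, "grip": 1}, {"slide": [0.0022, 0.0034, 0.0003], "spin": 0, "grip": 1}, {"slide": [0, 0, 0], "spin": 0, "grip": 1}, {"slide": [0, 0, 0], "spin": 0, "grip": 1}])

```text
time_s: 16.63
ee_pos: [0.6144, -0.2405, 0.3517]
eef_rot: [-0.897, -0.809, -0.456]
force: [0.1, -0.8, -4.3]
grip_width: 0.0074
```

```bash
python3 - <<'E'
from h import *
w=snap('wrist','w9');s=snap('scene','s9');t=snap('top','t9');o=st()
mid=o['ee_pos']+[-.0103,.0187,.0167];print(mid)
cv2.imwrite('pics/c9.png',np.hstack([crop(s,130,40,100,110,4),crop(t,380,120,100,110,4)]))
cv2.imwrite('pics/w9c.png',crop(w,170,100,280,220,2.7))
E
```

```text
t 16.78 q [-0.7505  0.2096  1.583   1.0405  1.0814 -0.9894] ee [ 0.6141 -0.2408  0.352 ] app [ 0.783  0.311 -0.539] x [ 0.619 -0.304  0.724] tilt 57.4 az 21.7 F [ 0.4 -0.6 -4.4] w 0.0077
[ 0.60375251 -0.22214187  0.36865735]
```

View pics/c9.png

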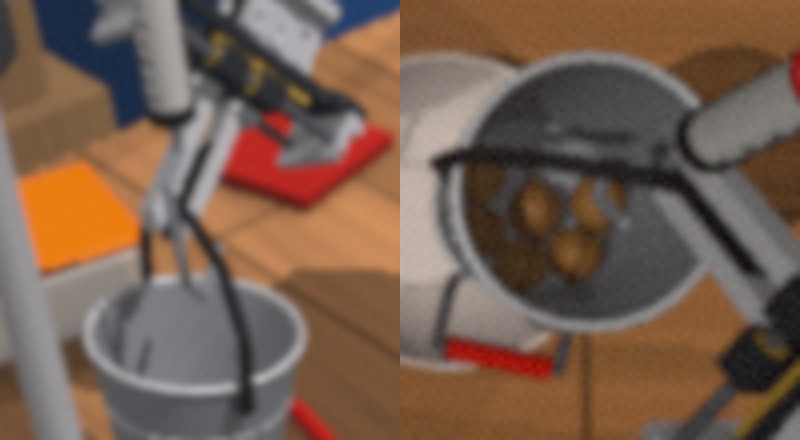

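View pics/w9c.png

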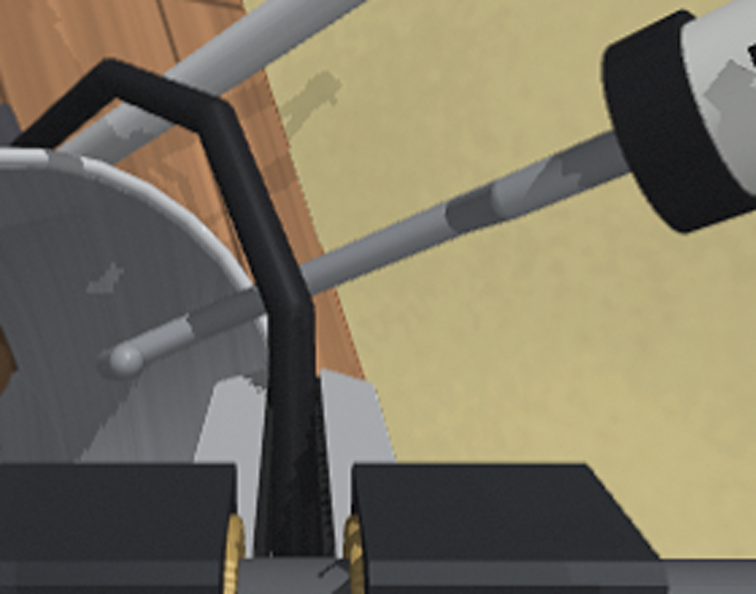

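Call:
step_arm(plan=[{"slide": [-0.0036, 0.0027, -0.0022], "spin": 0, "grip": 1}, {"slide": [-0.0072, 0.0054, -0.0043], "spin": 0, "grip": 1}, {"slide": [-0.0072, 0.0054, -0.0043], "spin": 0, "grip": 1}, {"slide": [-0.0072, 0.0054, -0.0043], "spin": 0, "grip": 1}, {"slide": [-0.0036, 0.0027, -0.0022], "spin": 0, "grip": 1}, {"slide": [-0.0036, 0.0027, -0.0022], "spin": 0, "grip": 1}, {"slide": [-0.0036, 0.0027, -0.0022], "spin": 0, "grip": 1}, {"slide": [-0.0036, 0.0027, -0.0022], "spin": 0, "grip": 1}, {"slide": [0, 0, 0], "spin": 0, "grip": 1}])

```text
time_s: 17.53
ee_pos: [0.6144, -0.2409, 0.2962]
eef_rot: [-0.896, -0.809, -0.457]
force: [0.2, -0.3, -2.8]
grip_width: 0.0074
```

```bash
python3 - <<'E'
from h import *
w=snap('wrist','w10');s=snap('scene','s10');o=st()
print(o['ee_pos']+[-.0103,.0187,.0167])
cv2.imwrite('pics/c10.png',np.hstack([crop(s,130,40,100,120,4),crop(w,200,120,200,240,2)]))
E
```

```text
t 17.63 q [-0.7502  0.2581  1.6541  1.1008  1.0238 -1.1105] ee [ 0.6145 -0.241   0.2973] app [ 0.783  0.311 -0.539] x [ 0.619 -0.304  0.724] tilt 57.4 az 21.7 F [ 0.1  1.  -1.7] w 0.0078
[ 0.60422978 -0.22228319  0.31396457]
```

View pics/c10.png

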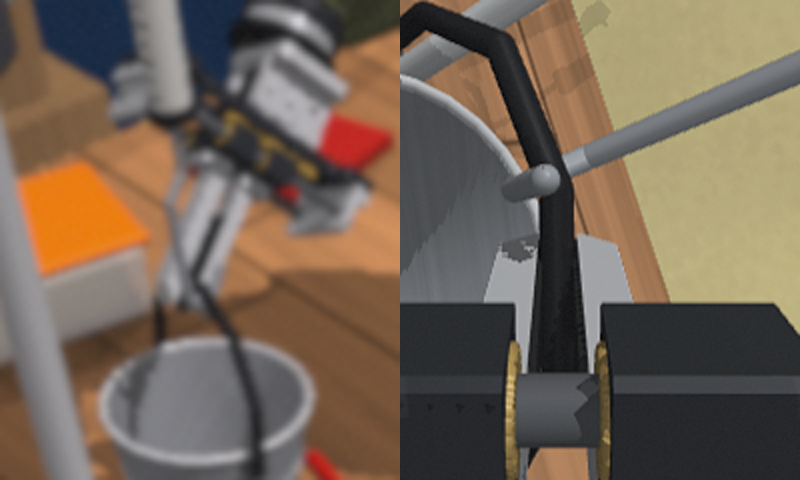

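Call:
step_arm(plan=[{"slide": [-0.0022, 0.0016, -0.0013], "spin": 0, "grip": 1}, {"slide": [-0.0022, 0.0016, -0.0013], "spin": 0, "grip": 1}, {"slide": [-0.0022, 0.0016, -0.0013], "spin": 0, "grip": 1}, {"slide": [-0.0014, 0.0011, -0.0009], "spin": 0, "grip": 1}, {"slide": [0, 0, 0], "spin": 0, "grip": 1}, {"slide": [0, 0, 0], "spin": 0, "grip": 1}, {"slide": [0, 0, 0], "spin": 0, "grip": 1}])

```text
time_s: 18.22
ee_pos: [0.6145, -0.241, 0.2862]
eef_rot: [-0.897, -0.81, -0.456]
force: [1.4, 1.3, -0.9]
grip_width: 0.0076
```

```bash
python3 - <<'E'
from h import *
o=st();s=snap('scene','s11');o=st();
print(o['ee_pos']+[-.0103,.0187,.0167])
E
```

```text
t 18.22 q [-0.7503  0.2694  1.6668  1.114   1.0132 -1.1359] ee [ 0.6145 -0.241   0.2862] app [ 0.783  0.311 -0.539] x [ 0.619 -0.304  0.724] tilt 57.4 az 21.7 F [ 1.4  1.3 -0.9] w 0.0076
t 18.27 q [-0.7503  0.2694  1.6668  1.1139  1.0131 -1.1359] ee [ 0.6145 -0.241   0.2862] app [ 0.783  0.311 -0.539] x [ 0.619 -0.304  0.724] tilt 57.4 az 21.7 F [0.2 0.9 0. ] w 0.0076
[ 0.60415807 -0.22232808  0.30289157]
```

Call:
step_arm(plan=[{"slide": [0, 0, 0], "spin": 0, "grip": 0.8}, {"slide": [0, 0, 0], "spin": 0, "grip": 0.6}, {"slide": [0, 0, 0], "spin": 0, "grip": 0.4}, {"slide": [0, 0, 0], "spin": 0, "grip": 0.3}, {"slide": [0, 0, 0], "spin": 0, "grip": 0.3}, {"slide": [0, -0.004, 0], "spin": 0, "grip": 0.3}, {"slide": [0, -0.01, 0], "spin": 0, "grip": 0.3}, {"slide": [0, -0.02, 0], "spin": 0, "grip": 0.3}, {"slide": [0, -0.02, 0], "spin": 0, "grip": 0.3}, {"slide": [0, -0.02, 0], "spin": 0, "grip": 0.3}, {"slide": [0, -0.02, 0], "spin": 0, "grip": 0.3}, {"slide": [0, -0.02, 0], "spin": 0, "grip": 0.3}], force=30)

```text
time_s: 19.27
ee_pos: [0.5238, -0.2768, 0.3485]
eef_rot: [-0.897, -0.81, -0.456]
force: [0.0, -0.3, 0.2]
grip_width: 0.033
```

```bash
python3 - <<'E'
from h import *
o=st();s=snap('scene','s12');t=snap('top','t12');w=snap('wrist','w12')
cv2.imwrite('pics/c12.png',np.hstack([crop(s,110,60,130,150,3),crop(t,360,110,130,150,3)]))
E
```

```text
t 19.27 q [-0.9349  0.1213  1.6939  1.0466  1.2249 -1.1099] ee [ 0.5238 -0.2768  0.3485] app [ 0.783  0.311 -0.539] x [ 0.619 -0.304  0.724] tilt 57.4 az 21.6 F [ 0.  -0.3  0.2] w 0.033
```

View pics/c12.png

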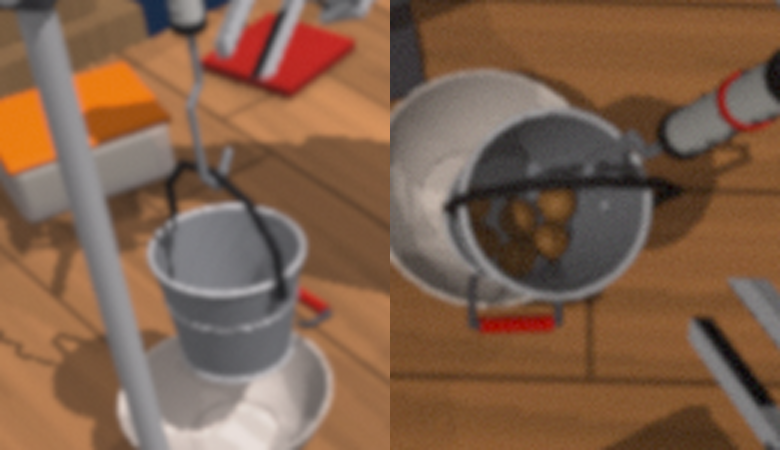

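View pics/w12.png

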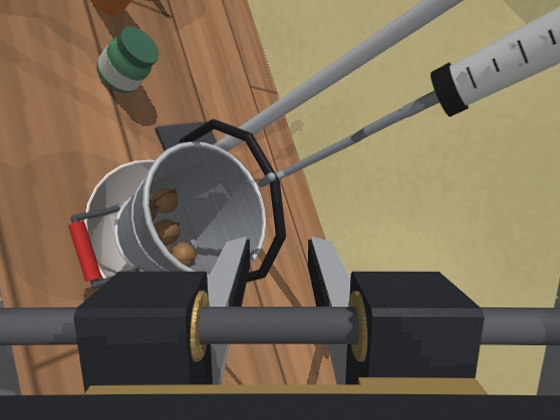

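```bash
python3 - <<'E'
from h import *
go((.43,-.26,.23),.02)
E
```

```text
ee [ 0.5245 -0.2773  0.3485] t 19.42 n 8 slide/row [-0.0187 -0.0006 -0.0037] total [-0.1496 -0.0049 -0.0295]
```

Call:
step_arm(plan=[{"slide": [-0.0187, -0.0006, -0.0037], "spin": 0, "grip": 0.3}, {"slide": [-0.0187, -0.0006, -0.0037], "spin": 0, "grip": 0.3}, {"slide": [-0.0187, -0.0006, -0.0037], "spin": 0, "grip": 0.3}, {"slide": [-0.0187, -0.0006, -0.0037], "spin": 0, "grip": 0.3}, {"slide": [-0.0187, -0.0006, -0.0037], "spin": 0, "grip": 0.3}, {"slide": [-0.0187, -0.0006, -0.0037], "spin": 0, "grip": 0.3}, {"slide": [-0.0187, -0.0006, -0.0037], "spin": 0, "grip": 0.3}, {"slide": [-0.0187, -0.0006, -0.0037], "spin": 0, "grip": 0.3}, {"slide": [0, 0, 0], "spin": 0, "grip": 0.3}, {"slide": [0, 0, 0], "spin": 0, "grip": 0.3}, {"slide": [0, 0, 0], "spin": 0, "grip": 0.3}, {"slide": [0, 0, 0], "spin": 0, "grip": 0.3}, {"slide": [0, 0, 0], "spin": 0, "grip": 0.3}, {"slide": [0, 0, 0], "spin": 0, "grip": 0.3}, {"slide": [0, 0, 0], "spin": 0, "grip": 0.3}, {"slide": [0, 0, 0], "spin": 0, "grip": 0.3}, {"slide": [0, 0, 0], "spin": 0, "grip": 0.3}, {"slide": [0, 0, 0], "spin": 0, "grip": 0.3}, {"slide": [0, 0, 0], "spin": 0, "grip": 0.3}, {"slide": [0, 0, 0], "spin": 0, "grip": 0.3}])

```text
time_s: 21.08
ee_pos: [0.4306, -0.2592, 0.2289]
eef_rot: [-0.897, -0.81, -0.456]
force: [0.3, -0.3, 0.3]
grip_width: 0.0326
```

```bash
python3 - <<'E'
from h import *
o=st();s=snap('scene','s13');t=snap('top','t13');w=snap('wrist','w13')
cv2.imwrite('pics/c13.png',np.hstack([crop(s,110,60,130,150,3),crop(t,360,110,130,150,3)]))
E
```

```text
t 21.08 q [-1.0937  0.1063  2.0131  1.1097  1.2112 -1.4687] ee [ 0.4306 -0.2592  0.2289] app [ 0.783  0.311 -0.539] x [ 0.619 -0.304  0.724] tilt 57.4 az 21.7 F [ 0.3 -0.3  0.3] w 0.0326
```

View pics/c13.png

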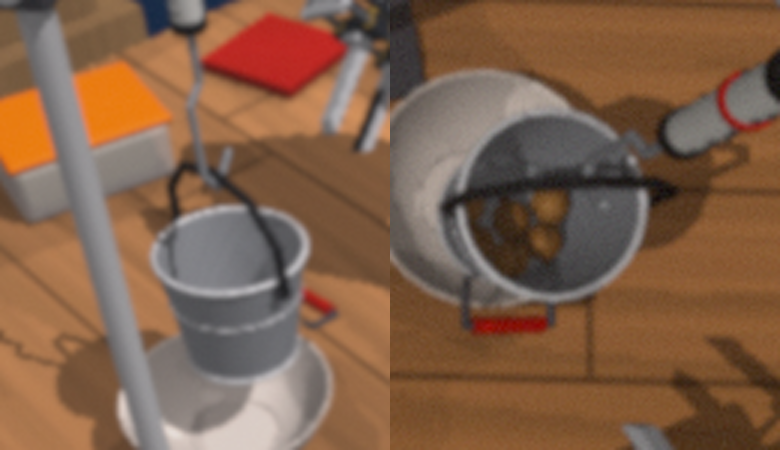

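View pics/w13.png

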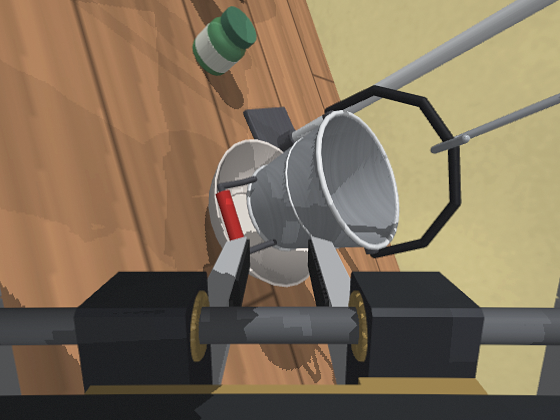

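Call:
step_arm(plan=[{"slide": [0, 0, 0], "spin": 0, "grip": 0.3}, {"slide": [0, 0, 0], "spin": 0, "grip": 0.3}, {"slide": [0, 0, 0], "spin": 0, "grip": 0.3}, {"slide": [0, 0, 0], "spin": 0, "grip": 0.3}, {"slide": [0, 0, 0], "spin": 0, "grip": 0.3}, {"slide": [0, 0, 0], "spin": 0, "grip": 0.3}, {"slide": [0, 0, 0], "spin": 0, "grip": 0.3}, {"slide": [0, 0, 0], "spin": 0, "grip": 0.3}, {"slide": [0, 0, 0], "spin": 0, "grip": 0.3}, {"slide": [0, 0, 0], "spin": 0, "grip": 0.3}, {"slide": [0, 0, 0], "spin": 0, "grip": 0.3}, {"slide": [0, 0, 0], "spin": 0, "grip": 0.3}, {"slide": [0, 0, 0], "spin": 0, "grip": 0.3}, {"slide": [0, 0, 0], "spin": 0, "grip": 0.3}, {"slide": [0, 0, 0], "spin": 0, "grip": 0.3}, {"slide": [0, 0, 0], "spin": 0, "grip": 0.3}])

```text
time_s: 22.57
ee_pos: [0.4306, -0.2592, 0.2289]
eef_rot: [-0.897, -0.81, -0.456]
force: [-0.8, 0.4, -0.7]
grip_width: 0.0325
```

```bash
cat >> h.py <<'E'
def red(im,box,s=150,v=60):
    x,y,w,h=box;h_=cv2.cvtColor(im[y:y+h,x:x+w],cv2.COLOR_BGR2HSV)
    m=((h_[...,0]<7)|(h_[...,0]>172))&(h_[...,1]>s)&(h_[...,2]>v)
    m=m.astype(np.uint8);n,l,st,ce=cv2.connectedComponentsWithStats(m);i=1+np.argmax(st[1:,4])
    pts=np.argwhere(l==i)[:,::-1].astype(np.float32); r=cv2.minAreaRect(pts);b=np.array(cv2.boxPoints(r))+[x,y]
    e=[np.linalg.norm(b[k]-b[(k+1)%4]) for k in range(4)];k=int(np.argmin(e[:2]))
    return ce[i]+[x,y],(b[k]+b[(k+1)%4])/2,(b[(k+2)%4]+b[(k+3)%4])/2,int(st[i,4])
E
python3 - <<'E'
from h import *
np.set_printoptions(precision=4,suppress=True)
w=snap('wrist','w14');cw=cams.calibration('wrist');s=snap('scene','s14');t=snap('top','t14');o=st()
ct,cs=cams.calibration('top'),cams.calibration('scene')
print('moved px top',np.abs(t.astype(int)-cv2.imread('pics/t13.png')).mean())
rt=red(t,(505-150,205,70,30));rw=red(w,(200,170,60,90));rs=red(s,(205,150,20,25))
print(rt,rw,rs)
print('c',tri(ct,rt[0],cw,rw[0]))
for i in(1,2):
    for j in(1,2):print(i,j,tri(ct,rt[i],cw,rw[j]))
cv2.imwrite('pics/c14.png',np.hstack([crop(s,110,60,130,150,3),crop(t,360,110,130,150,3)]))
E
```

```text
t 22.72 q [-1.0937  0.1063  2.0131  1.1097  1.2112 -1.4688] ee [ 0.4306 -0.2592  0.2289] app [ 0.783  0.311 -0.539] x [ 0.619 -0.304  0.724] tilt 57.4 az 21.7 F [-0.3  0.6 -0. ] w 0.0329
moved px top 2.805453514739229
(array([400.678 , 217.7966]), array([413. , 217.5]), array([389. , 217.5]), 118) (array([230.2367, 217.175 ]), array([223.25, 196.25]), array([237.05, 237.65]), 600) (array([214.9211, 160.0526]), array([210.9231, 157.6154]), array([219.2308, 163.1538]), 38)
c (array([ 0.5175, -0.2176,  0.1078]), np.float64(0.006645771640414617))
1 1 (array([ 0.5044, -0.2187,  0.1402]), np.float64(0.049693954687706036))
1 2 (array([ 0.5172, -0.2429,  0.1118]), np.float64(0.014596845400156282))
2 1 (array([ 0.519 , -0.1922,  0.1035]), np.float64(0.0015860859165518605))
2 2 (array([ 0.5281, -0.2173,  0.0822]), np.float64(0.03907960315105035))
```

View pics/c14.png

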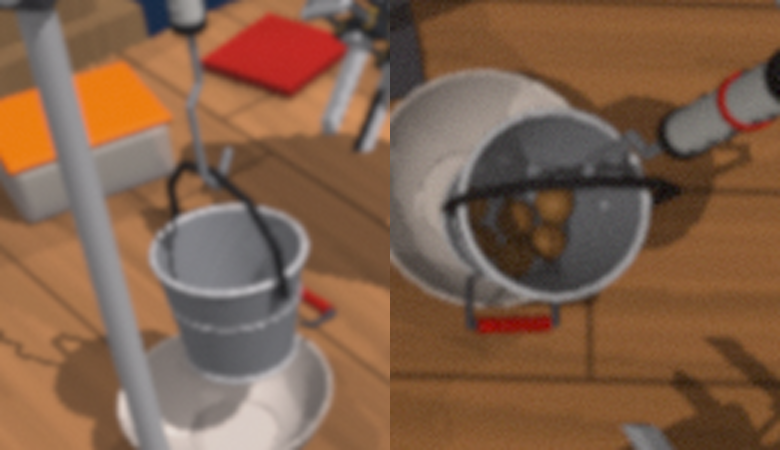

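```bash
python3 - <<'E'
from h import *
from kin import Ry,ik
np.set_printoptions(precision=4,suppress=True)
t=cv2.imread('pics/t14.png');t3=cv2.imread('pics/t13.png');s=cv2.imread('pics/s14.png');w=cv2.imread('pics/w14.png')
ct,cs,cw=[cams.calibration(n) for n in('top','scene','wrist')]
for im in(t3,t):
    r=red(im,(355,205,70,30),120,50);print(r)
    C=onz(ct,*r[0],.111);d=onz(ct,*r[2],.111)-onz(ct,*r[1],.111);print(C,np.degrees(np.arctan2(d[1],d[0]))-90,np.linalg.norm(d))
rs=red(s,(205,150,20,25),120,50);print(rs,tri(ct,r[0],cs,rs[0]))
yaw=np.degrees(np.arctan2(d[1],d[0]))-90
# check: axis expected
a=np.radians(yaw);X=np.array([np.cos(a),np.sin(a),0]);Y=np.array([-np.sin(a),np.cos(a),0]);print('axis',C+.09*X)
# rim overlay
ctr=C+.09*X
for f in(w,):
    over(f,cw,[np.r_[ctr[:2],.217]+.069*(np.cos(q)*X+np.sin(q)*Y) for q in np.linspace(0,6.28,30)],(0,255,0))
    over(f,cw,[C-.03*Y,C,C+.03*Y],(255,255,0)); over(f,cw,bailpts(np.r_[ctr[:2],.302],yaw),(255,0,255))
cv2.imwrite('pics/w14o.png',w)
E
```

```text
(array([399.3178, 217.8837]), array([412.0701, 217.5423]), array([386.9402, 218.6845]), 129)
[ 0.5186 -0.2164  0.111 ] 3.9798927020163717 0.06217784811977557
(array([400.5785, 217.7934]), array([388. , 217.5]), array([414. , 217.5]), 121)
[ 0.5189 -0.2195  0.111 ] -178.61564049561957 0.06420655375497795
(array([214.881 , 160.0476]), array([210.2308, 157.1538]), array([219.2308, 163.1538]), 42) (array([ 0.5175, -0.2205,  0.0984]), np.float64(0.006770503181499847))
axis [ 0.4289 -0.2216  0.111 ]
```

View pics/w14o.png

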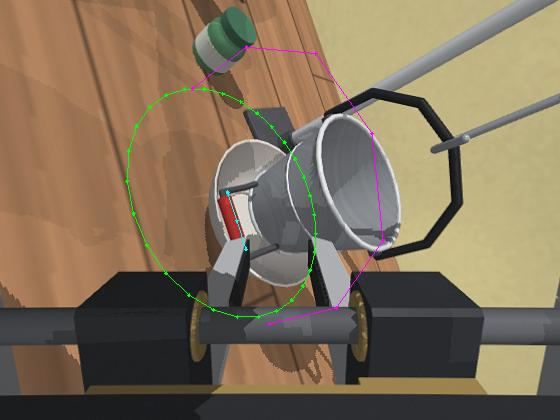

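```bash
python3 - <<'E'
from h import *
from kin import Ry,ik,p
np.set_printoptions(precision=4,suppress=True)
t=cv2.imread('pics/t14.png');s=cv2.imread('pics/s14.png');w=cv2.imread('pics/w14.png')
ct,cs,cw=[cams.calibration(n) for n in('top','scene','wrist')]
yaw=1.4;a=np.radians(yaw);X=np.array([np.cos(a),np.sin(a),0]);Y=np.array([-np.sin(a),np.cos(a),0])
for z,col in((.105,(255,255,0)),):
    C=onz(ct,400.6,217.8,z);ctr=C+.09*X;print(C,ctr)
    u=z-.012
    for f,c in((w,cw),(s,cs),(t,ct)):
        over(f,c,[np.r_[ctr[:2],u+.118]+.069*(np.cos(q)*X+np.sin(q)*Y) for q in np.linspace(0,6.28,30)],(0,255,0))
        over(f,c,[C-.03*Y,C,C+.03*Y],col); over(f,c,bailpts(np.r_[ctr[:2],u+.203],yaw),(255,0,255))
cv2.imwrite('pics/w14o.png',crop(w,180,60,300,220,2.6))
cv2.imwrite('pics/c14o.png',np.hstack([crop(s,110,60,130,150,3),crop(t,360,110,130,150,3)]))
E
```

```text
[ 0.5193 -0.2213  0.105 ] [ 0.6092 -0.2191  0.105 ]
```

View pics/w14o.png

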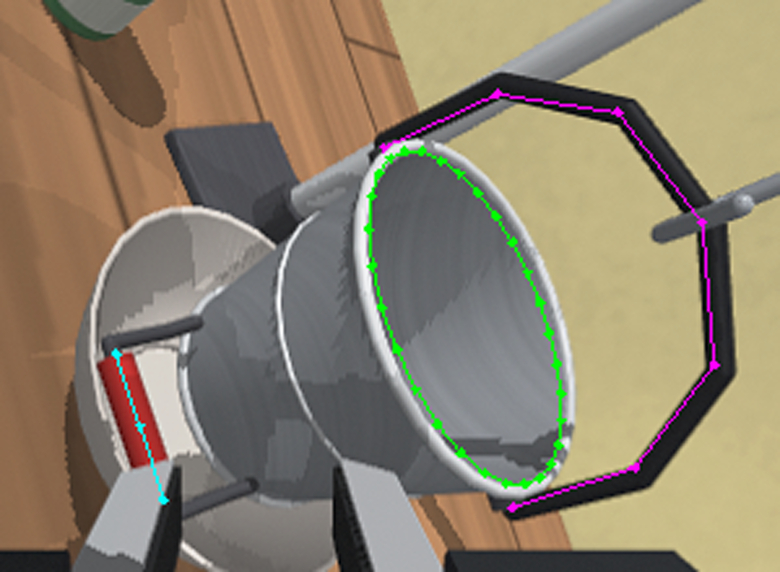

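View pics/c14o.png

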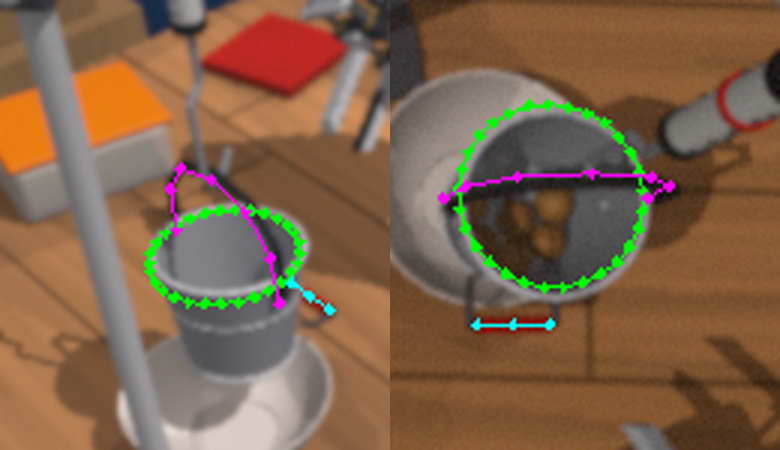

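```bash
python3 - <<'E'
from h import *
from kin import Ry,ik
np.set_printoptions(precision=4,suppress=True)
o=st();R=Rm(o);a=R[:,1];yw=np.radians(2);Y=np.array([-np.sin(yw),np.cos(yw),0])
x=np.cross(a,Y);x/=np.linalg.norm(x);x*=np.sign(x[2]);sp=np.arctan2(-(x@R[:,2]),x@R[:,0]);print('spin',np.degrees(sp),x)
C=np.array([.5197,-.2222,.103]);R2=R@Ry(sp)
for k in(-.057,-.03,.013):print(C+k*a,ik(C+(k-.019)*a,R2))
go(C-.057*a,.02)
E=np.array([.606,-.2195,.204])
for th in(30,60,90,100):
    t=np.radians(th);v=np.array([-.085*np.cos(t)-.0976*np.sin(t),0,-.0976*np.cos(t)+.085*np.sin(t)]);print(th,v,ik(E+v-.006*a,R2))
E
```

```text
t 22.72 q [-1.0937  0.1063  2.0131  1.1097  1.2112 -1.4688] ee [ 0.4306 -0.2592  0.2289] app [ 0.783  0.311 -0.539] x [ 0.619 -0.304  0.724] tilt 57.4 az 21.7 F [-0.3  0.6 -0. ] w 0.0329
spin -19.828280428404323 [0.5616 0.0196 0.8272]
[ 0.4751 -0.2399  0.1337] (array([-0.977 ,  0.3079,  2.0482,  1.2717,  1.0375, -2.0202]), np.float64(1.8955458736589744e-18))
[ 0.4962 -0.2315  0.1192] (array([-0.9244,  0.3523,  2.0336,  1.3211,  0.9941, -2.0423]), np.float64(1.2998956698885938e-18))
[ 0.5299 -0.2182  0.096 ] (array([-0.8442,  0.4262,  2.0016,  1.4013,  0.9329, -2.0785]), np.float64(6.682273502315841e-20))
ee [ 0.4306 -0.2592  0.2289] t 22.72 n 6 slide/row [-0.0079  0.0154 -0.0044] total [-0.0472  0.0921 -0.0264]
30 [-0.1224  0.     -0.042 ] (array([-0.9055,  0.2517,  2.0549,  1.2827,  1.0022, -1.947 ]), np.float64(3.9233314713760283e-20))
60 [-0.127   0.      0.0248] (array([-0.9143,  0.12  ,  2.0161,  1.1827,  1.0656, -1.7625]), np.float64(5.696347600281772e-25))
90 [-0.0976  0.      0.085 ] (array([-0.8596,  0.0784,  1.9023,  1.1208,  1.0847, -1.5787]), np.float64(7.23357088458577e-26))
100 [-0.0814  0.      0.1007] (array([-0.8315,  0.0866,  1.8541,  1.1063,  1.079 , -1.5251]), np.float64(2.9993223771992405e-26))
```

Call:
step_arm(plan=[{"slide": [0, 0, 0], "spin": -6.6, "grip": 0.2}, {"slide": [0, 0, 0], "spin": -6.6, "grip": 0.2}, {"slide": [0, 0, 0], "spin": -6.6, "grip": 0.2}, {"slide": [0, 0, 0], "spin": 0, "grip": 0.2}])

```text
time_s: 23.05
ee_pos: [0.4306, -0.2592, 0.2289]
eef_rot: [-1.29, -0.975, 0.044]
force: [-0.3, -0.0, -0.1]
grip_width: 0.0375
```

```bash
python3 - <<'E'
from h import *
o=st();a=Rm(o)[:,1];C=np.array([.5197,-.2222,.103]);go(C-.057*a,.02)
E
```

```text
t 23.05 q [-1.0937  0.1063  2.0131  1.1097  1.2112 -1.8199] ee [ 0.4306 -0.2592  0.2289] app [ 0.783  0.311 -0.539] x [0.56  0.024 0.828] tilt 57.4 az 21.7 F [-0.3 -0.  -0.1] w 0.0375
ee [ 0.4306 -0.2592  0.2289] t 23.05 n 6 slide/row [-0.0089  0.0154 -0.0014] total [-0.0534  0.0921 -0.0085]
```

Call:
step_arm(plan=[{"slide": [-0.0089, 0.0154, -0.0014], "spin": 0, "grip": 0.2}, {"slide": [-0.0089, 0.0154, -0.0014], "spin": 0, "grip": 0.2}, {"slide": [-0.0089, 0.0154, -0.0014], "spin": 0, "grip": 0.2}, {"slide": [-0.0089, 0.0154, -0.0014], "spin": 0, "grip": 0.2}, {"slide": [-0.0089, 0.0154, -0.0014], "spin": 0, "grip": 0.2}, {"slide": [-0.0089, 0.0154, -0.0014], "spin": 0, "grip": 0.2}, {"slide": [0, 0, 0], "spin": 0, "grip": 0.2}, {"slide": [0, 0, 0], "spin": 0, "grip": 0.2}])

```text
time_s: 23.72
ee_pos: [0.4751, -0.2391, 0.1334]
eef_rot: [-1.276, -0.972, 0.028]
force: [0.2, -0.1, 1.1]
grip_width: 0.0375
```

```bash
python3 - <<'E'
from h import *
np.set_printoptions(precision=4,suppress=True)
cw=cams.calibration('wrist');w=snap('wrist','w15');t=snap('top','t15');o=st()
rt=red(t,(355,205,70,30),120,50);print(rt)
ct=cams.calibration('top')
C=onz(ct,*rt[0],.103);print(C)
Y=np.array([-.03,1,0])
over(w,cw,[C-.03*Y,C,C+.03*Y],(255,255,0))
over(w,cw,[o['ee_pos']-.1*Rm(o)[:,1]*k for k in(0,-.5,-.7)],(0,255,255))
cv2.imwrite('pics/w15o.png',w)
E
```

```text
t 23.82 q [-0.9763  0.307   2.049   1.2727  1.0368 -2.019 ] ee [ 0.4751 -0.2399  0.1345] app [ 0.783  0.311 -0.539] x [0.562 0.018 0.827] tilt 57.4 az 21.6 F [0.  0.8 0.7] w 0.0375
(array([400.6929, 217.7717]), array([413. , 217.5]), array([388. , 217.5]), 127)
[ 0.5195 -0.2221  0.103 ]
```

View pics/w15o.png

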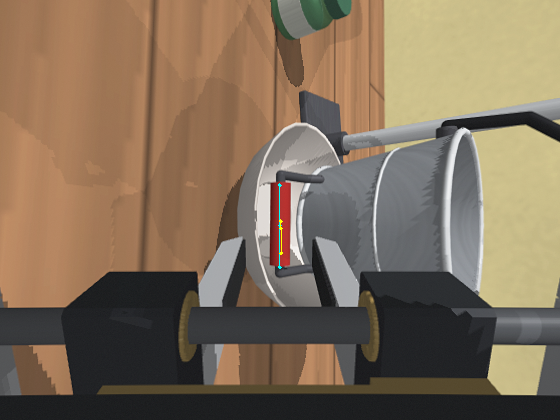

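Call:
step_arm(plan=[{"slide": [0, 0.012, 0], "spin": 0, "grip": 0.2}, {"slide": [0, 0.012, 0], "spin": 0, "grip": 0.2}, {"slide": [0, 0.012, 0], "spin": 0, "grip": 0.2}, {"slide": [0, 0.012, 0], "spin": 0, "grip": 0.2}, {"slide": [0, 0.012, 0], "spin": 0, "grip": 0.2}, {"slide": [0, 0.01, 0], "spin": 0, "grip": 0.2}, {"slide": [0, 0, 0], "spin": 0, "grip": 0.2}])

```text
time_s: 24.4
ee_pos: [0.531, -0.2164, 0.0946]
eef_rot: [-1.28, -0.973, 0.034]
force: [-1.1, -0.6, -0.2]
grip_width: 0.0375
```

```bash
python3 - <<'E'
from h import *
w=snap('wrist','w16');s=snap('scene','s16');o=st()
cv2.imwrite('pics/c16.png',np.hstack([crop(s,110,60,130,150,3),crop(w,180,90,195,225,2)]))
E
```

```text
t 24.5 q [-0.842   0.4279  2.0026  1.4036  0.9318 -2.0803] ee [ 0.5301 -0.2172  0.0955] app [ 0.782  0.312 -0.539] x [0.562 0.019 0.827] tilt 57.4 az 21.8 F [-0.8 -0.2  0.1] w 0.0373
```

View pics/c16.png

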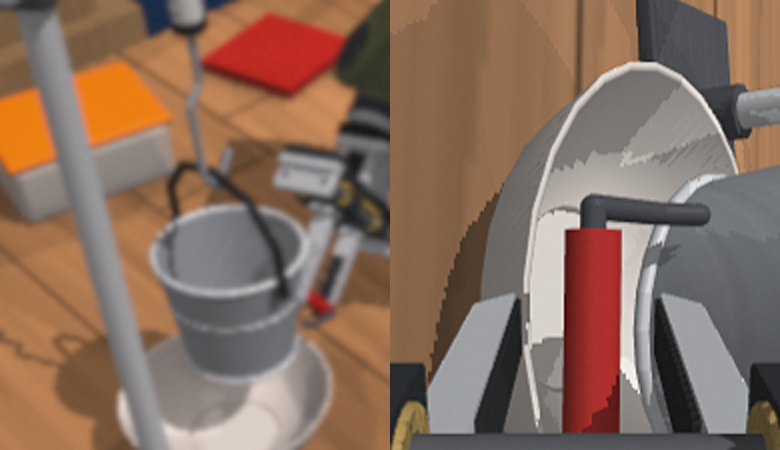

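Call:
step_arm(plan=[{"slide": [0, 0, 0], "spin": 0, "grip": 0.5}, {"slide": [0, 0, 0], "spin": 0, "grip": 0.7}, {"slide": [0, 0, 0], "spin": 0, "grip": 1}, {"slide": [0, 0, 0], "spin": 0, "grip": 1}, {"slide": [0, 0, 0], "spin": 0, "grip": 1}, {"slide": [0, 0, 0], "spin": 0, "grip": 1}], force=35)

```text
time_s: 25.0
ee_pos: [0.5299, -0.2178, 0.096]
eef_rot: [-1.283, -0.974, 0.034]
force: [-0.7, -0.6, 0.0]
grip_width: 0.0141
```

```bash
python3 - <<'E'
from h import *
np.set_printoptions(precision=4,suppress=True)
w=snap('wrist','w17');o=st()
R=Rm(o);a=R[:,1];g=o['ee_pos']-.013*a;print('grip',g)
# arc about ears
E=np.array([.606,-.2195,.204]);yw=np.radians(2);X=np.array([np.cos(yw),np.sin(yw),0]);Z=np.array([0,0,1.])
v=g-E;vx,vz=v@X,v[2];print('v',vx,vz,np.hypot(vx,vz),'th0',np.degrees(np.arctan2(vz,vx)))
cv2.imwrite('pics/w17c.png',w)
E
```

```text
t 25.05 q [-0.843   0.4269  2.0028  1.4038  0.9316 -2.0803] ee [ 0.5299 -0.2178  0.096 ] app [ 0.783  0.311 -0.539] x [0.562 0.019 0.827] tilt 57.4 az 21.7 F [ 0.9  0.6 -0.2] w 0.0143
grip [ 0.5198 -0.2219  0.103 ]
v -0.08627834843776533 -0.10102063456649814 0.13284999818353932 th0 -130.49953287610987
```

View pics/w17c.png

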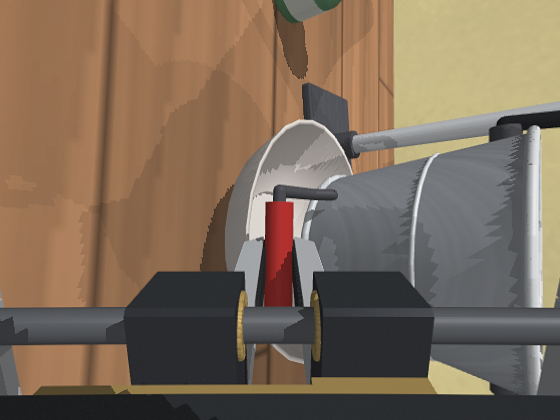

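```bash
cat > arc.py <<'E'
from h import *
def arc(th0,ths,E0,rise,R,yaw=2.0,r=.1294,start=None):
    X=np.array([np.cos(np.radians(yaw)),np.sin(np.radians(yaw)),0]);Z=np.array([0,0,1.])
    def g(th):
        an=np.radians(-134.07-th);c=rise*(1-np.cos(np.radians(min(th,90))))
        return E0+c*Z+r*(np.cos(an)*X+np.sin(an)*Z)
    p=g(th0) if start is None else start; rows=[]
    for th in ths: rows.append((R.T@(g(th)-p)).round(4).tolist());p=g(th)
    return rows,p
E
python3 - <<'E'
from arc import *
R=Rm();E=np.array([.6038,-.2190,.2014])
rows,p=arc(-3.5,[-2.5,-.5,2,5,8,11,14,17,20,23,26,29,32,35,38,41,44,47,49,50],E,.016,R)
print(rows,p)
E
```

```text
[[0.0003, -0.0021, 0.0006], [0.0006, -0.0043, 0.0013], [0.001, -0.0053, 0.0016], [0.0016, -0.0063, 0.0019], [0.002, -0.0063, 0.0019], [0.0024, -0.0062, 0.0018], [0.0027, -0.0061, 0.0018], [0.0031, -0.006, 0.0018], [0.0034, -0.0059, 0.0017], [0.0038, -0.0057, 0.0017], [0.0041, -0.0055, 0.0016], [0.0044, -0.0054, 0.0016], [0.0047, -0.0052, 0.0015], [0.005, -0.005, 0.0015], [0.0053, -0.0048, 0.0014], [0.0056, -0.0045, 0.0013], [0.0058, -0.0043, 0.0013], [0.0061, -0.004, 0.0012], [0.0042, -0.0025, 0.0007], [0.0021, -0.0012, 0.0004]] [ 0.47480496 -0.22350461  0.21629959]
```

Call:
step_arm(plan=[{"slide": [0.0003, -0.0021, 0.0006], "spin": 0, "grip": 1}, {"slide": [0.0006, -0.0043, 0.0013], "spin": 0, "grip": 1}, {"slide": [0.001, -0.0053, 0.0016], "spin": 0, "grip": 1}, {"slide": [0.0016, -0.0063, 0.0019], "spin": 0, "grip": 1}, {"slide": [0.002, -0.0063, 0.0019], "spin": 0, "grip": 1}, {"slide": [0.0024, -0.0062, 0.0018], "spin": 0, "grip": 1}, {"slide": [0.0027, -0.0061, 0.0018], "spin": 0, "grip": 1}, {"slide": [0.0031, -0.006, 0.0018], "spin": 0, "grip": 1}, {"slide": [0.0034, -0.0059, 0.0017], "spin": 0, "grip": 1}, {"slide": [0.0038, -0.0057, 0.0017], "spin": 0, "grip": 1}, {"slide": [0.0041, -0.0055, 0.0016], "spin": 0, "grip": 1}, {"slide": [0.0044, -0.0054, 0.0016], "spin": 0, "grip": 1}, {"slide": [0.0047, -0.0052, 0.0015], "spin": 0, "grip": 1}, {"slide": [0.005, -0.005, 0.0015], "spin": 0, "grip": 1}, {"slide": [0.0053, -0.0048, 0.0014], "spin": 0, "grip": 1}, {"slide": [0.0056, -0.0045, 0.0013], "spin": 0, "grip": 1}, {"slide": [0.0058, -0.0043, 0.0013], "spin": 0, "grip": 1}, {"slide": [0.0061, -0.004, 0.0012], "spin": 0, "grip": 1}, {"slide": [0.0042, -0.0025, 0.0007], "spin": 0, "grip": 1}, {"slide": [0.0021, -0.0012, 0.0004], "spin": 0, "grip": 1}])

```text
time_s: 26.72
ee_pos: [0.4852, -0.2194, 0.2098]
eef_rot: [-1.284, -0.974, 0.035]
force: [0.8, -1.7, -0.7]
grip_width: 0.0138
```

```bash
python3 - <<'E'
from arc import *
w=snap('wrist','w18');s=snap('scene','s18');t=snap('top','t18');o=st();print(o['ee_pos']-.013*Rm(o)[:,1])
cv2.imwrite('pics/c18.png',np.hstack([crop(s,110,60,130,150,3),crop(t,360,110,130,150,3)]))
E
```

```text
t 26.87 q [-0.9276  0.1427  2.0279  1.1954  1.063  -1.8034] ee [ 0.485  -0.2192  0.2089] app [ 0.783  0.311 -0.539] x [0.562 0.019 0.827] tilt 57.4 az 21.7 F [ 0.3 -1.4 -1.6] w 0.0137
[ 0.47486139 -0.22325088  0.21591428]
```

View pics/c18.png

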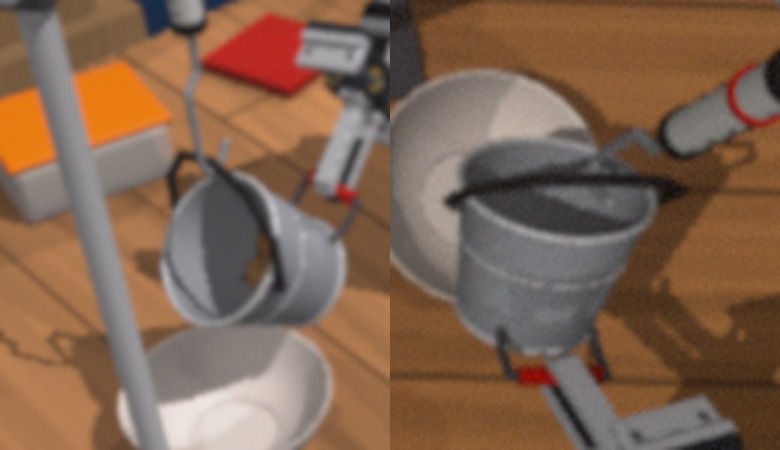

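View pics/w18.png

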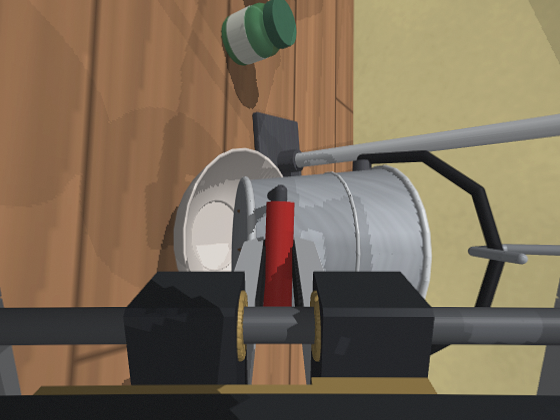

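```bash
python3 - <<'E'
from arc import *
R=Rm();E=np.array([.6038,-.2190,.2014])
rows,p=arc(50,[51.5,54,56.5,59,61.5,64,66.5,69,71,73,75,77,79,80.5,82,83.5,85,86.5,88,89],E,.016,R)
print(rows,p)
E
```

```text
[[0.0032, -0.0018, 0.0005], [0.0055, -0.0028, 0.0008], [0.0056, -0.0026, 0.0008], [0.0057, -0.0024, 0.0007], [0.0058, -0.0022, 0.0006], [0.0059, -0.002, 0.0006], [0.006, -0.0017, 0.0005], [0.006, -0.0015, 0.0004], [0.0049, -0.001, 0.0003], [0.0049, -0.0009, 0.0003], [0.0049, -0.0008, 0.0002], [0.005, -0.0006, 0.0002], [0.005, -0.0005, 0.0001], [0.0037, -0.0002, 0.0001], [0.0037, -0.0002, 0.0], [0.0037, -0.0001, 0.0], [0.0037, 0.0, -0.0], [0.0037, 0.0001, -0.0], [0.0037, 0.0002, -0.0001], [0.0025, 0.0002, -0.0]] [ 0.5093283  -0.22229902  0.3054869 ]
```

Call:
step_arm(plan=[{"slide": [0.0032, -0.0018, 0.0005], "spin": 0, "grip": 1}, {"slide": [0.0055, -0.0028, 0.0008], "spin": 0, "grip": 1}, {"slide": [0.0056, -0.0026, 0.0008], "spin": 0, "grip": 1}, {"slide": [0.0057, -0.0024, 0.0007], "spin": 0, "grip": 1}, {"slide": [0.0058, -0.0022, 0.0006], "spin": 0, "grip": 1}, {"slide": [0.0059, -0.002, 0.0006], "spin": 0, "grip": 1}, {"slide": [0.006, -0.0017, 0.0005], "spin": 0, "grip": 1}, {"slide": [0.006, -0.0015, 0.0004], "spin": 0, "grip": 1}, {"slide": [0.0049, -0.001, 0.0003], "spin": 0, "grip": 1}, {"slide": [0.0049, -0.0009, 0.0003], "spin": 0, "grip": 1}, {"slide": [0.0049, -0.0008, 0.0002], "spin": 0, "grip": 1}, {"slide": [0.005, -0.0006, 0.0002], "spin": 0, "grip": 1}, {"slide": [0.005, -0.0005, 0.0001], "spin": 0, "grip": 1}, {"slide": [0.0037, -0.0002, 0.0001], "spin": 0, "grip": 1}, {"slide": [0.0037, -0.0002, 0], "spin": 0, "grip": 1}, {"slide": [0.0037, -0.0001, 0], "spin": 0, "grip": 1}, {"slide": [0.0037, 0, 0], "spin": 0, "grip": 1}, {"slide": [0.0037, 0.0001, 0], "spin": 0, "grip": 1}, {"slide": [0.0037, 0.0002, -0.0001], "spin": 0, "grip": 1}, {"slide": [0.0025, 0.0002, 0], "spin": 0, "grip": 1}])

```text
time_s: 28.53
ee_pos: [0.5197, -0.2183, 0.2984]
eef_rot: [-1.283, -0.974, 0.034]
force: [-0.9, -1.4, -1.6]
grip_width: 0.0139
```

```bash
python3 - <<'E'
from arc import *
w=snap('wrist','w19');s=snap('scene','s19');t=snap('top','t19');o=st();print(o['ee_pos']-.013*Rm(o)[:,1])
cv2.imwrite('pics/c19.png',np.hstack([crop(s,110,60,130,150,3),crop(t,360,110,130,150,3)]))
E
```

```text
t 28.68 q [-0.8618  0.0653  1.8769  1.1026  1.1036 -1.5407] ee [ 0.5195 -0.2182  0.2981] app [ 0.783  0.311 -0.539] x [0.562 0.019 0.827] tilt 57.4 az 21.7 F [ 0.2 -2.5 -2.9] w 0.0141
[ 0.5093087  -0.2222156   0.30512131]
```

View pics/c19.png

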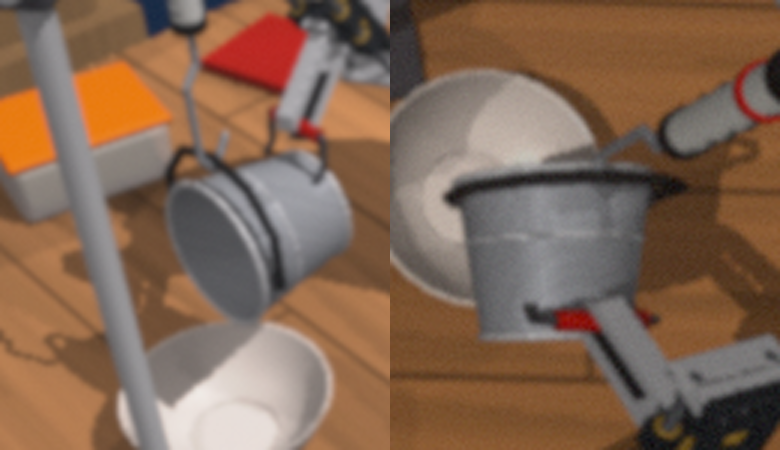

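View pics/w19.png

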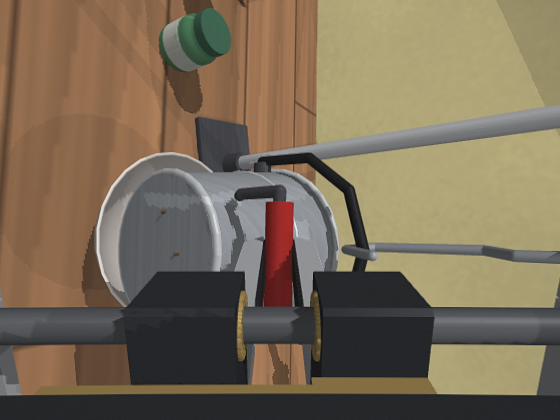

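```bash
python3 - <<'E'
from arc import *
R=Rm();E=np.array([.6038,-.2190,.2014])
rows,p=arc(89,[89.5,90.5,91.5,92.5,93.5,94.5,95.5,96.5,97.5,98],E,.016,R)
print(rows,p)
E
```

```text
[[0.0012, 0.0001, -0.0], [0.0023, 0.0003, -0.0001], [0.0022, 0.0004, -0.0001], [0.0022, 0.0004, -0.0001], [0.0022, 0.0005, -0.0001], [0.0022, 0.0005, -0.0002], [0.0022, 0.0006, -0.0002], [0.0022, 0.0006, -0.0002], [0.0022, 0.0006, -0.0002], [0.0011, 0.0003, -0.0001]] [ 0.5243065  -0.22177597  0.31946585]
```

Call:
step_arm(plan=[{"slide": [0.0012, 0.0001, 0], "spin": 0, "grip": 1}, {"slide": [0.0023, 0.0003, -0.0001], "spin": 0, "grip": 1}, {"slide": [0.0022, 0.0004, -0.0001], "spin": 0, "grip": 1}, {"slide": [0.0022, 0.0004, -0.0001], "spin": 0, "grip": 1}, {"slide": [0.0022, 0.0005, -0.0001], "spin": 0, "grip": 1}, {"slide": [0.0022, 0.0005, -0.0002], "spin": 0, "grip": 1}, {"slide": [0.0022, 0.0006, -0.0002], "spin": 0, "grip": 1}, {"slide": [0.0022, 0.0006, -0.0002], "spin": 0, "grip": 1}, {"slide": [0.0022, 0.0006, -0.0002], "spin": 0, "grip": 1}, {"slide": [0.0011, 0.0003, -0.0001], "spin": 0, "grip": 1}, {"slide": [0, 0, 0], "spin": 0, "grip": 1}, {"slide": [0, 0, 0], "spin": 0, "grip": 1}])

```text
time_s: 29.68
ee_pos: [0.5344, -0.2177, 0.3121]
eef_rot: [-1.283, -0.974, 0.034]
force: [0.3, -1.0, -2.9]
grip_width: 0.0141
```

```bash
python3 - <<'E'
from arc import *
w=snap('wrist','w20');s=snap('scene','s20');t=snap('top','t20');o=st();print(o['ee_pos']-.013*Rm(o)[:,1])
cv2.imwrite('pics/c20.png',np.hstack([crop(s,110,60,130,150,3),crop(t,360,110,130,150,3)]))
E
```

```text
t 29.83 q [-0.8355  0.0739  1.8332  1.0902  1.0976 -1.4929] ee [ 0.5343 -0.2177  0.3121] app [ 0.783  0.311 -0.539] x [0.562 0.019 0.827] tilt 57.4 az 21.7 F [-0.1 -1.  -1.8] w 0.0143
[ 0.52414955 -0.22179235  0.31909729]
```

View pics/c20.png

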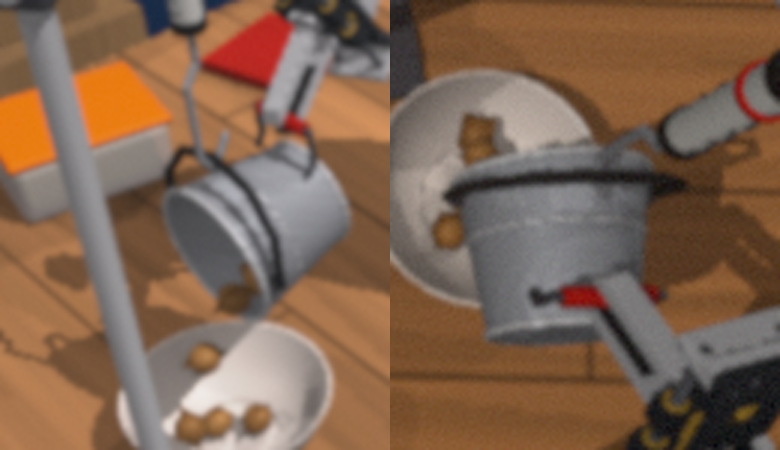

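View pics/w20.png

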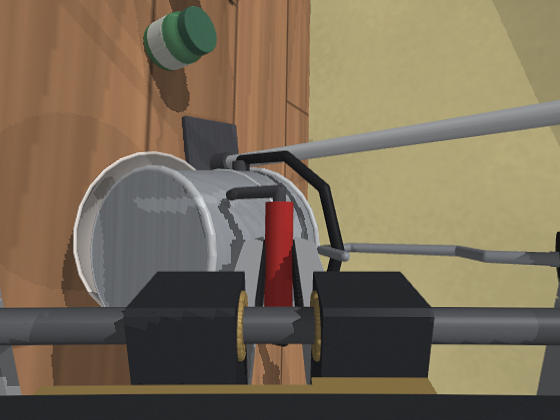

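Call:
step_arm(plan=[{"slide": [0.0011, 0.0004, -0.0001], "spin": 0, "grip": 1}, {"slide": [0.0022, 0.0007, -0.0002], "spin": 0, "grip": 1}, {"slide": [0.0022, 0.0008, -0.0002], "spin": 0, "grip": 1}, {"slide": [0.0022, 0.0008, -0.0002], "spin": 0, "grip": 1}, {"slide": [0.0011, 0.0004, -0.0001], "spin": 0, "grip": 1}, {"slide": [0, 0, 0], "spin": 0, "grip": 1}, {"slide": [0, 0, 0], "spin": 0, "grip": 1}, {"slide": [0, 0, 0], "spin": 0, "grip": 1}, {"slide": [0, 0, 0], "spin": 0, "grip": 1}, {"slide": [0, 0, 0], "spin": 0, "grip": 1}])

```text
time_s: 30.67
ee_pos: [0.5419, -0.2174, 0.3176]
eef_rot: [-1.282, -0.974, 0.034]
force: [-0.3, -0.5, -1.1]
grip_width: 0.0139
```

```bash
python3 - <<'E'
from arc import *
w=snap('wrist','w21');s=snap('scene','s21');t=snap('top','t21');o=st();print(o['ee_pos']-.013*Rm(o)[:,1])
cv2.imwrite('pics/c21.png',np.hstack([crop(s,110,60,130,150,3),crop(t,360,110,130,150,3)]))
E
```

```text
t 30.82 q [-0.8223  0.0806  1.8127  1.0851  1.093  -1.4725] ee [ 0.5419 -0.2174  0.3176] app [ 0.783  0.311 -0.539] x [0.562 0.019 0.827] tilt 57.4 az 21.7 F [ 0.2 -1.3 -2. ] w 0.0141
[ 0.53174011 -0.22142951  0.32455951]
```

View pics/c21.png

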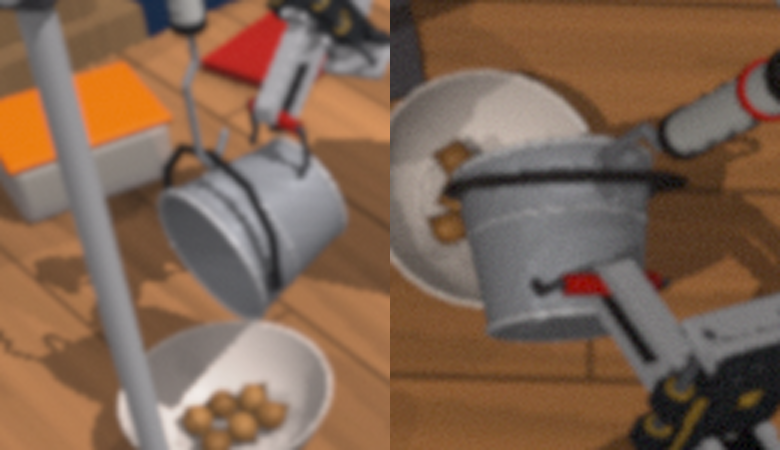

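```bash
python3 - <<'E'
from arc import *
s=cv2.imread('pics/s21.png');cv2.imwrite('pics/n21.png',crop(s,145,160,80,65,8))
E
```

```text
(no output)
```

View pics/n21.png

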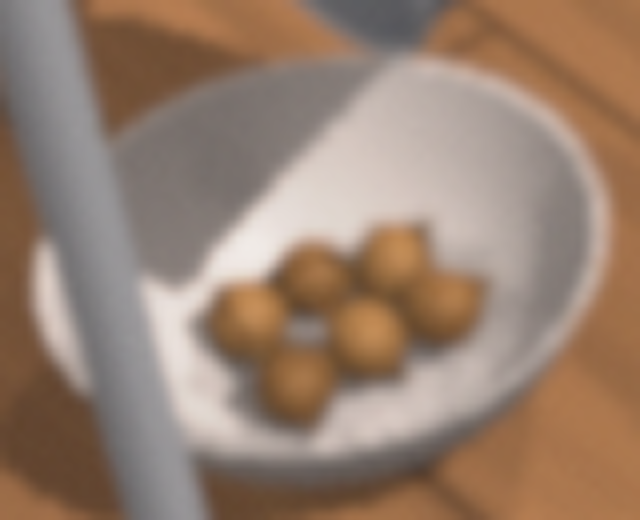

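```bash
python3 - <<'E'
from arc import *
o=get_obs();R=Rm(o);E=np.array([.6038,-.2190,.2064])
r1,p=arc(0,[101,98.5,95.5,92,88.5,85,81,77,73,69,65,61,57,53,49,45,41,37,33,30],E,.011,R,start=o['ee_pos']-.013*R[:,1])
print(r1,p)
r2,p=arc(30,[27,24,21,18,15,12,9,6,3,1,-1,-2.5,-3.5],E,.011,R,start=p);print(r2,p)
E
```

```text
[[-0.002, -0.001, 0.0002], [-0.0053, -0.0018, 0.0005], [-0.0065, -0.0019, 0.0006], [-0.0077, -0.0018, 0.0005], [-0.008, -0.0012, 0.0003], [-0.0084, -0.0005, 0.0001], [-0.0097, -0.0, 0.0], [-0.0097, 0.0006, -0.0002], [-0.0096, 0.0012, -0.0004], [-0.0095, 0.0018, -0.0005], [-0.0094, 0.0023, -0.0007], [-0.0092, 0.0029, -0.0009], [-0.009, 0.0035, -0.001], [-0.0087, 0.004, -0.0012], [-0.0084, 0.0045, -0.0013], [-0.008, 0.005, -0.0015], [-0.0076, 0.0055, -0.0016], [-0.0072, 0.006, -0.0018], [-0.0067, 0.0064, -0.0019], [-0.0047, 0.005, -0.0015]] [ 0.47944505 -0.22334257  0.17235824]
[[-0.0044, 0.0052, -0.0016], [-0.0041, 0.0054, -0.0016], [-0.0038, 0.0056, -0.0017], [-0.0035, 0.0058, -0.0017], [-0.0031, 0.0059, -0.0017], [-0.0028, 0.006, -0.0018], [-0.0024, 0.0061, -0.0018], [-0.0021, 0.0062, -0.0018], [-0.0017, 0.0063, -0.0019], [-0.0009, 0.0042, -0.0013], [-0.0008, 0.0043, -0.0013], [-0.0005, 0.0032, -0.001], [-0.0003, 0.0021, -0.0006]] [ 0.51969254 -0.2219371   0.10812673]
```

Call:
step_arm(plan=[{"slide": [-0.002, -0.001, 0.0002], "spin": 0, "grip": 1}, {"slide": [-0.0053, -0.0018, 0.0005], "spin": 0, "grip": 1}, {"slide": [-0.0065, -0.0019, 0.0006], "spin": 0, "grip": 1}, {"slide": [-0.0077, -0.0018, 0.0005], "spin": 0, "grip": 1}, {"slide": [-0.008, -0.0012, 0.0003], "spin": 0, "grip": 1}, {"slide": [-0.0084, -0.0005, 0.0001], "spin": 0, "grip": 1}, {"slide": [-0.0097, 0, 0], "spin": 0, "grip": 1}, {"slide": [-0.0097, 0.0006, -0.0002], "spin": 0, "grip": 1}, {"slide": [-0.0096, 0.0012, -0.0004], "spin": 0, "grip": 1}, {"slide": [-0.0095, 0.0018, -0.0005], "spin": 0, "grip": 1}, {"slide": [-0.0094, 0.0023, -0.0007], "spin": 0, "grip": 1}, {"slide": [-0.0092, 0.0029, -0.0009], "spin": 0, "grip": 1}, {"slide": [-0.009, 0.0035, -0.001], "spin": 0, "grip": 1}, {"slide": [-0.0087, 0.004, -0.0012], "spin": 0, "grip": 1}, {"slide": [-0.0084, 0.0045, -0.0013], "spin": 0, "grip": 1}, {"slide": [-0.008, 0.005, -0.0015], "spin": 0, "grip": 1}, {"slide": [-0.0076, 0.0055, -0.0016], "spin": 0, "grip": 1}, {"slide": [-0.0072, 0.006, -0.0018], "spin": 0, "grip": 1}, {"slide": [-0.0067, 0.0064, -0.0019], "spin": 0, "grip": 1}, {"slide": [-0.0047, 0.005, -0.0015], "spin": 0, "grip": 1}])

```text
time_s: 32.48
ee_pos: [0.4895, -0.2193, 0.1643]
eef_rot: [-1.282, -0.974, 0.033]
force: [-0.8, 0.7, 0.1]
grip_width: 0.0138
```

Call:
step_arm(plan=[{"slide": [-0.0044, 0.0052, -0.0016], "spin": 0, "grip": 1}, {"slide": [-0.0041, 0.0054, -0.0016], "spin": 0, "grip": 1}, {"slide": [-0.0038, 0.0056, -0.0017], "spin": 0, "grip": 1}, {"slide": [-0.0035, 0.0058, -0.0017], "spin": 0, "grip": 1}, {"slide": [-0.0031, 0.0059, -0.0017], "spin": 0, "grip": 1}, {"slide": [-0.0028, 0.006, -0.0018], "spin": 0, "grip": 1}, {"slide": [-0.0024, 0.0061, -0.0018], "spin": 0, "grip": 1}, {"slide": [-0.0021, 0.0062, -0.0018], "spin": 0, "grip": 1}, {"slide": [-0.0017, 0.0063, -0.0019], "spin": 0, "grip": 1}, {"slide": [-0.0009, 0.0042, -0.0013], "spin": 0, "grip": 1}, {"slide": [-0.0008, 0.0043, -0.0013], "spin": 0, "grip": 1}, {"slide": [-0.0005, 0.0032, -0.001], "spin": 0, "grip": 1}, {"slide": [-0.0003, 0.0021, -0.0006], "spin": 0, "grip": 1}, {"slide": [0, 0, 0], "spin": 0, "grip": 1}, {"slide": [0, 0, 0], "spin": 0, "grip": 1}])

```text
time_s: 33.73
ee_pos: [0.5299, -0.2182, 0.1014]
eef_rot: [-1.283, -0.974, 0.034]
force: [-0.3, 0.3, -0.0]
grip_width: 0.0137
```

```bash
python3 - <<'E'
from arc import *
w=snap('wrist','w22');s=snap('scene','s22');t=snap('top','t22');o=st();print(o['ee_pos']-.013*Rm(o)[:,1])
cv2.imwrite('pics/c22.png',np.hstack([crop(s,110,60,130,150,3),crop(t,360,110,130,150,3)]))
E
```

```text
t 33.88 q [-0.844   0.4151  2.0014  1.3934  0.9346 -2.0646] ee [ 0.5298 -0.2183  0.1015] app [ 0.783  0.311 -0.539] x [0.562 0.019 0.827] tilt 57.4 az 21.7 F [-0.2  1.1  0.7] w 0.0137
[ 0.51960132 -0.22233728  0.1085087 ]
```

View pics/c22.png

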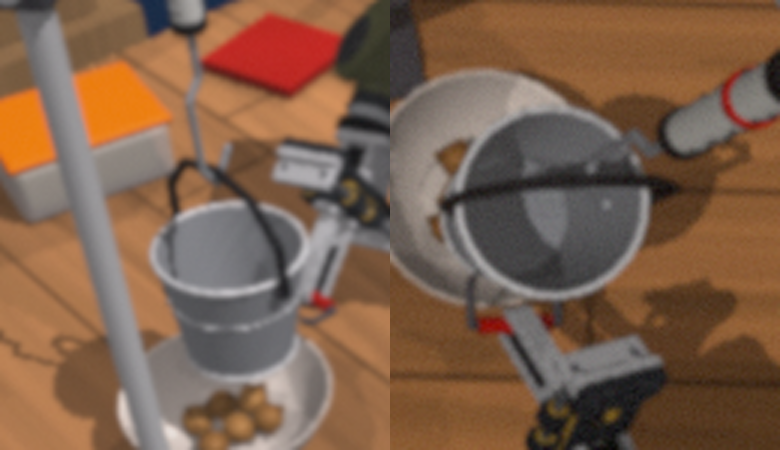

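View pics/w22.png

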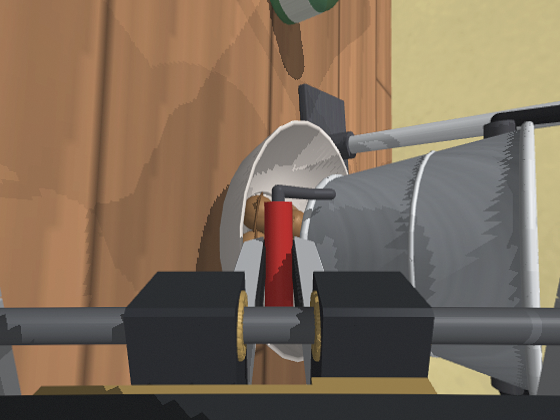

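Call:
step_arm(plan=[{"slide": [0, 0, 0], "spin": 0, "grip": 0.6}, {"slide": [0, 0, 0], "spin": 0, "grip": 0.4}, {"slide": [0, 0, 0], "spin": 0, "grip": 0.25}, {"slide": [0, 0, 0], "spin": 0, "grip": 0.2}, {"slide": [0, 0, 0], "spin": 0, "grip": 0.2}, {"slide": [0, -0.006, 0], "spin": 0, "grip": 0.2}, {"slide": [0, -0.012, 0], "spin": 0, "grip": 0.2}, {"slide": [0, -0.015, 0], "spin": 0, "grip": 0.2}, {"slide": [0, -0.015, 0], "spin": 0, "grip": 0.2}, {"slide": [0, -0.015, 0], "spin": 0, "grip": 0.2}, {"slide": [0, -0.015, 0], "spin": 0, "grip": 0.2}, {"slide": [0, -0.015, 0], "spin": 0, "grip": 0.2}, {"slide": [0, -0.015, 0], "spin": 0, "grip": 0.2}, {"slide": [0, 0, 0], "spin": 0, "grip": 0.2}, {"slide": [0, 0, 0], "spin": 0, "grip": 0.2}, {"slide": [0, 0, 0], "spin": 0, "grip": 0.2}, {"slide": [0, 0, 0], "spin": 0, "grip": 0.2}, {"slide": [0, 0, 0], "spin": 0, "grip": 0.2}, {"slide": [0, 0, 0], "spin": 0, "grip": 0.2}, {"slide": [0, 0, 0], "spin": 0, "grip": 0.2}])

```text
time_s: 35.55
ee_pos: [0.4454, -0.2515, 0.1593]
eef_rot: [-1.282, -0.974, 0.034]
force: [-0.5, 0.8, 0.3]
grip_width: 0.0376
```

Call:
step_arm(plan=[{"slide": [0, 0, 0], "spin": 0, "grip": 0.2}, {"slide": [0, 0, 0], "spin": 0, "grip": 0.2}, {"slide": [0, 0, 0], "spin": 0, "grip": 0.2}, {"slide": [0, 0, 0], "spin": 0, "grip": 0.2}, {"slide": [0, 0, 0], "spin": 0, "grip": 0.2}, {"slide": [0, 0, 0], "spin": 0, "grip": 0.2}, {"slide": [0, 0, 0], "spin": 0, "grip": 0.2}, {"slide": [0, 0, 0], "spin": 0, "grip": 0.2}, {"slide": [0, 0, 0], "spin": 0, "grip": 0.2}, {"slide": [0, 0, 0], "spin": 0, "grip": 0.2}, {"slide": [0, 0, 0], "spin": 0, "grip": 0.2}, {"slide": [0, 0, 0], "spin": 0, "grip": 0.2}, {"slide": [0, 0, 0], "spin": 0, "grip": 0.2}, {"slide": [0, 0, 0], "spin": 0, "grip": 0.2}, {"slide": [0, 0, 0], "spin": 0, "grip": 0.2}, {"slide": [0, 0, 0], "spin": 0, "grip": 0.2}, {"slide": [0, 0, 0], "spin": 0, "grip": 0.2}, {"slide": [0, 0, 0], "spin": 0, "grip": 0.2}, {"slide": [0, 0, 0], "spin": 0, "grip": 0.2}, {"slide": [0, 0, 0], "spin": 0, "grip": 0.2}])

```text
time_s: 37.22
ee_pos: [0.4453, -0.2518, 0.1595]
eef_rot: [-1.283, -0.974, 0.034]
force: [-0.2, 0.1, -0.2]
grip_width: 0.0378
```

```bash
python3 - <<'E'
from arc import *
w=snap('wrist','w23');s=snap('scene','s23');t=snap('top','t23');o=st()
for k in range(8): cams.camera('wrist')
s2=snap('scene','s24');t2=snap('top','t24')
for a,b,x in((s,s2,(110,60,130,150)),(t,t2,(360,110,130,150))):
    print(np.abs(cv2.GaussianBlur(crop(a,*x,1),(5,5),0).astype(int)-cv2.GaussianBlur(crop(b,*x,1),(5,5),0)).max())
for im in(t,t2):
    r=red(im,(355,200,70,35),120,50);print(r[0])
cv2.imwrite('pics/c23.png',np.hstack([crop(s2,110,60,130,150,3),crop(t2,360,110,130,150,3)]))
E
```

```text
t 37.37 q [-1.0532  0.2389  2.059   1.1994  1.109  -1.978 ] ee [ 0.4453 -0.2518  0.1595] app [ 0.783  0.311 -0.539] x [0.562 0.019 0.827] tilt 57.4 az 21.7 F [ 0.2 -0.1  0.1] w 0.0377
3
5
[402.17777778 217.3037037 ]
[402.35877863 217.34351145]
```

View pics/c23.png

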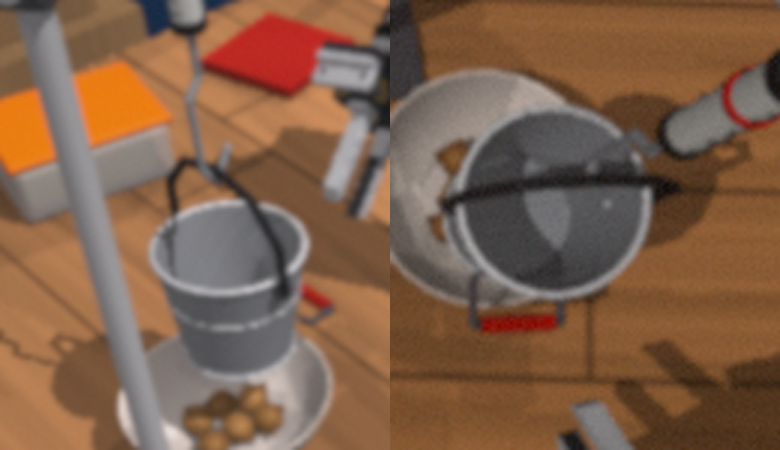

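View pics/s24.png

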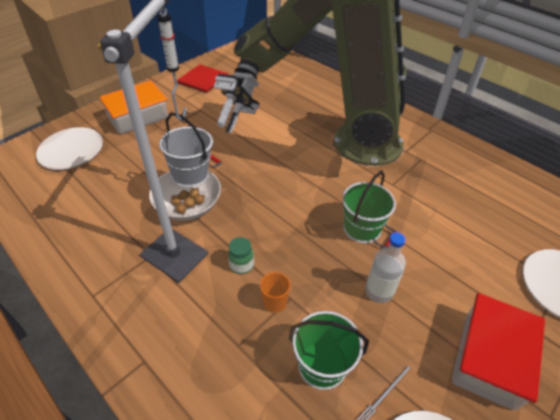

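Call:
step_arm(plan=[{"slide": [0, -0.01, 0], "spin": 0, "grip": 0.2}, {"slide": [0, -0.01, 0], "spin": 0, "grip": 0.2}, {"slide": [0, 0, 0], "spin": 0, "grip": 0.2}, {"slide": [0, 0, 0], "spin": 0, "grip": 0.2}, {"slide": [0, 0, 0], "spin": 0, "grip": 0.2}, {"slide": [0, 0, 0], "spin": 0, "grip": 0.2}, {"slide": [0, 0, 0], "spin": 0, "grip": 0.2}, {"slide": [0, 0, 0], "spin": 0, "grip": 0.2}, {"slide": [0, 0, 0], "spin": 0, "grip": 0.2}, {"slide": [0, 0, 0], "spin": 0, "grip": 0.2}, {"slide": [0, 0, 0], "spin": 0, "grip": 0.2}, {"slide": [0, 0, 0], "spin": 0, "grip": 0.2}])

```text
time_s: 38.87
ee_pos: [0.4297, -0.258, 0.1703]
eef_rot: [-1.282, -0.974, 0.034]
force: [-0.8, 0.3, -0.2]
grip_width: 0.0377
```

```bash
python3 - <<'E'
from station import hand_in
print(hand_in())
E
```

```text
the job is handed in; nothing more can be done
None
```

I hung the steel pail by its bail on the balance hook and left it untouched for about 4 s. I then took it by the red grip, tipped it over the bowl, lowered it back and let go. It had hung free for about 4.5 s when I handed in at 38.9 s.

**What the last checks showed:**
- All six walnuts are in the white bowl, counted in an enlarged view. None were seen on the table.
- The empty pail hangs upright. Two views about 0.5 s apart showed no change beyond picture noise, and the gripper was well clear with no contact force.
- The water bottle, jar and cup look to be where they started.

**What disagreed:**
- Two estimates of the red grip's height, from different camera pairs, differed by about 10 mm. I went with 103 mm, and the grasp closed cleanly.
- The pail turned about 10 to 15 degrees in yaw as it settled on the hook, and hung about 3.5 degrees tipped back before pouring.

**How the tool was tilted:** the moves cannot tilt the tool directly, so I tilted it about 57 degrees by driving the arm out to its reach limit.

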